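# Sort salvaged power parts into the bench trays

### The job

Sort the five salvaged parts lying on the black mat into the three green trays: both capacitors into the tray whose card shows a filled disc, both finned heatsinks into the tray whose card shows parallel bars, and the copper coil into the tray whose card shows a ring. Set each part down on the tray's floor without dropping it, the right way up as it stood on the mat, capacitors standing and the coil flat, parts side by side and not on one another. Leave the solder spool and the meter where they are.

Things in the scene. Friction and masses are not known exactly. Their poses are not given: they have to be found in the camera images.
- capacitor_tall: The larger capacitor: upright plain grey can (cylinder), 35 mm diameter, 58 mm high, silver top with a cross score, a dark stripe down one side, about 75 g. Origin: centre of its underside, z up along the cylinder. Stands on the mat (2 mm above z = 0) at the start.
- capacitor_short: The smaller capacitor: same look, 30 mm diameter, 40 mm high, about 40 g. Origin: centre of its underside, z up along the cylinder. Stands on the mat (2 mm above z = 0) at the start.
- heatsink_large: The larger finned aluminium heatsink: 52 mm along the fins (x) x 38 mm across them (y) x 32 mm high, six upright fins on a flat base, about 75 g; rigid, may be gripped across y on the outer fins. Origin: centre of its underside, z up (fins up).
- heatsink_small: The smaller finned aluminium heatsink: 34 mm along the fins (x) x 26 mm across them (y) x 28 mm high, four fins, about 35 g; rigid, may be gripped across y. Origin: centre of its underside, z up (fins up).
- coil: Ring-shaped choke coil wound with copper wire, lying flat: 44 mm outside diameter, 20 mm hole, 24 mm high, about 70 g. Origin: centre of its underside, z up along the ring's axis.
- tray_capacitors: Tray for capacitors. Mint-green open tray fixed on the mat, 126 (x) x 146 (y) x 16 mm high, walls and floor 3 mm. A lip on its +x rim, to x = 108 mm, bears a white card with a black drawing: a filled round disc. Origin: centre of its underside, z up; inner floor 3 mm above it. Trays differ only by card and stand in any order, +x away from the robot within 0.2 rad.
- tray_heatsinks: Tray for heatsinks. Mint-green open tray fixed on the mat, 126 (x) x 146 (y) x 16 mm high, walls and floor 3 mm. A lip on its +x rim, to x = 108 mm, bears a white card with a black drawing: five parallel bars. Origin: centre of its underside, z up; inner floor 3 mm above it. Trays differ only by card and stand in any order, +x away from the robot within 0.2 rad.
- tray_coils: Tray for coils. Mint-green open tray fixed on the mat, 126 (x) x 146 (y) x 16 mm high, walls and floor 3 mm. A lip on its +x rim, to x = 108 mm, bears a white card with a black drawing: a ring with an open middle. Origin: centre of its underside, z up; inner floor 3 mm above it. Trays differ only by card and stand in any order, +x away from the robot within 0.2 rad.
- solder_spool: Bystander: white solder spool standing on end, 52 mm diameter, 40 mm high, loose, 200 g, to one side of the work. Origin: centre of its underside.
- meter: Bystander: flat-lying black and blue needle meter, 145 (x) x 98 (y) x 38 mm high, with a knob to 46 mm, loose, 350 g, to the other side of the work. Origin: centre of its underside.
There are look-alikes about, which are no part of the job. What is shaped like the capacitor_tall but purple or red is not meant.

How it is judged:
At the end, for the whole second after the job is handed in: Capacitors in the disc tray, heatsinks in the bars tray, coil in the ring tray: each part's origin within 55 mm (tray x) and 65 mm (tray y) of the tray's centre and at most 5 mm above its floor, upright within 0.15 rad, released, slower than 20 mm/s (x of capacitor_tall in the frame of tray_capacitors between -0.055 and 0.055 m and y of capacitor_tall in the frame of tray_capacitors between -0.065 and 0.065 m and z of capacitor_tall in the frame of tray_capacitors between -0.002 and 0.008 m and angle between each of capacitor_tall, capacitor_short, heatsink_large, heatsink_small, coil's own z axis and vertical below 0.15 rad and linear speed of each of capacitor_tall, capacitor_short, heatsink_large, heatsink_small, coil below 0.02 m/s and contact force between each of capacitor_tall, capacitor_short, heatsink_large, heatsink_small, coil and the fingers below 0.1 N and x of capacitor_short in the frame of tray_capacitors between -0.055 and 0.055 m and y of capacitor_short in the frame of tray_capacitors between -0.065 and 0.065 m and z of capacitor_short in the frame of tray_capacitors between -0.002 and 0.008 m and x of heatsink_large in the frame of tray_heatsinks between -0.055 and 0.055 m and y of heatsink_large in the frame of tray_heatsinks between -0.065 and 0.065 m and z of heatsink_large in the frame of tray_heatsinks between -0.002 and 0.008 m and x of heatsink_small in the frame of tray_heatsinks between -0.055 and 0.055 m and y of heatsink_small in the frame of tray_heatsinks between -0.065 and 0.065 m and z of heatsink_small in the frame of tray_heatsinks between -0.002 and 0.008 m and x of coil in the frame of tray_coils between -0.055 and 0.055 m and y of coil in the frame of tray_coils between -0.065 and 0.065 m and z of coil in the frame of tray_coils between -0.002 and 0.008 m); the robot touches nothing.
It fails at once if a part is dropped: it moves faster than 0.7 m/s while the fingers do not hold it (a fall of about 25 mm or more) ((linear speed of capacitor_tall above 0.7 m/s and contact force between capacitor_tall and the fingers below 0.05 N) or (linear speed of capacitor_short above 0.7 m/s and contact force between capacitor_short and the fingers below 0.05 N) or (linear speed of heatsink_large above 0.7 m/s and contact force between heatsink_large and the fingers below 0.05 N) or (linear speed of heatsink_small above 0.7 m/s and contact force between heatsink_small and the fingers below 0.05 N) or (linear speed of coil above 0.7 m/s and contact force between coil and the fingers below 0.05 N)).
It fails at once if the solder spool or the meter is moved by more than 20 mm or tipped by more than 0.3 rad (distance of any of solder_spool, meter from where it was at the start of the episode above 0.02 m or angle between any of solder_spool, meter's own z axis and vertical above 0.3 rad).
It also fails if it takes over 128 s, if anything falls off the work surface, if the arm or the gripper's body presses on something with over 40 N, if the wrist force passes 120 N, or if a joint passes its speed limit or range.

### The arm

A 7-joint arm with a two-finger parallel gripper is mounted at the origin on the work surface. World frame = base frame: x ahead of the robot, y to its left, z up, the work surface at z = 0. Lengths are in m, angles in rad, forces in N, time in s.
With the tool pointing down it reaches from about 0.4 to 0.85 m from the base axis. Payload 10.4 kg.
Tool frame: the origin (TCP) lies at the very end of the fingers, on their centre line; the grasp point (between the pads) lies 19 mm behind it; z points along the fingers, y is the direction in which the jaws open and shut (so a half turn about z gives the same grasp; the last joint's range is limited). The gripper opens to 85 mm and grips with 20 to 120 N. Pads are 22 mm wide; open, the fingers measure 114 mm over their backs; the gripper's body (76 mm by 85 mm) begins 54 mm behind the grasp point. The pads swing forward as they close: fully open they stand 13 mm farther back than shut.
Start: joints at [1.256, 0.332, -0.065, 1.46, 0.022, 1.35, -0.088], TCP at [0.18, -0.599, 0.231] pointing down, gripper open.
Joint ranges: [-2.6, 2.6], [-0.5, 2.12], [-1.47, 1.34], [0.16, 2.42], [-1.27, 4.41], [0.06, 2.06], [-2.6, 2.6]. Speed limits (rad/s): [2.22, 2.22, 2.79, 2.79, 3.14, 3.14, 3.14].

### API

Orientations are given as a unit quaternion [x, y, z, w].
In Python, from workcell import get_obs, camera, camera_info, hand_in gives the robot as it stands.
- The arm moves only by the tool move_arm, never from a script. Its argument "moves" is a list of rows, each a list of 3 entries, a list of its own where there are three numbers: the shift along the tool's x, y, z in units of 25 mm (1.0 is 25 mm), then the turn, a rotation vector about the tool's x, y, z in degrees, then the opening, from 0 (shut) to 1 (fully open). A call has 1 to 5 rows; each row shifts and turns the commanded pose from where the row before left it, along the tool's axes as they then stand; what a row does not reach is not made up. A row lasts 1/8 s, in which the tool goes at most 62.5 mm and 10.7 degrees, less where a joint would pass 70% of its speed; a pose out of reach is approached as far as the arm can. A call is refused whole if a number of a shift passes 1 or a number of a turn 10.7, either way. A call with a gripper value outside its range is refused whole. The fingers move at their own pace and stop on an object; "squeeze" is the grip in N (left out, the last holds). Time passes only in rows, so rows that do not move let the fingers close. It gives the time, the measured TCP pose, the force and the opening at its end, in the units of the state.
- get_obs(): the state, without advancing time (a new reading comes with each control period).
- camera(name): name is "scene" or "top"; returns the picture (480x640x3 uint8, red, green, blue); there is no depth.
- camera_info(name): a dict with "fx", "fy", "cx", "cy" (pixels), "origin" and "rotation" of the camera in the world. Camera axes: x right, y down, z forward; pixel columns grow to the right and rows downward; lengths in m; the calibration is good to about 2 mm. A picture is of the moment at which its call begins. camera_info takes no time and is no camera call.
- hand_in(): hands the job in, once; it reports no verdict.
The state is a dict: "clock": time; "joint_pos": joint angles; "joint_velocities": joint speeds; "tau": joint torques, N m; "position": TCP position; "ee_rot": TCP orientation; "ft_force": force on the tool from outside, world axes, zero at the start; "torque": the same for the moment, N m; "grip_width": opening from 0.0 (shut) to 1.0 (fully open).
Only numpy, scipy, OpenCV 4.12 (cv2) and the standard library are available. Lean on these libraries where they do the work, as an engineer would, in place of code of your own. Each camera call takes 0.05 s, during which the arm holds its last target. There are 200 camera calls.

## Working session

There is one attempt and no reset: what is moved stays moved. The work goes in short steps, Python scripts to look and compute and a tool call to move; the robot and the scene stay as the last step left them, time stands still between calls to the robot, and variables do not carry over. Pictures are saved under pics/ and viewed, about 12 in all and at most 16, crops included, and the job is handed in when it is done.

Besides the shell and the picture viewer there is one more tool, called after "Request:" as name(argument=value, ...) on one line, values as JSON. move_arm: Moves the arm, as the interface text tells. Its arguments: {"type":"object","properties":{"moves":{"type":"array","items":{"type":"array"}},"squeeze":{"type":"number"}},"required":["moves"]}

```bash
mkdir -p pics; ls
python3 - <<'E'
from workcell import *
import cv2
for n in("top","scene"):
    cv2.imwrite(f"pics/{n}0.png",camera(n)[:,:,::-1]); print(n,camera_info(n))
print(get_obs())
E
```

```text
pics
top {'fx': 565.9508842682466, 'fy': 565.9508842682466, 'cx': 326.79687895882563, 'cy': 243.44851200013088, 'origin': array([0.34226259, 0.01907884, 1.25226848]), 'rotation': array([-0.70125539,  0.71076605, -0.04492372,  0.03216133])}
scene {'fx': 570.6715682538093, 'fy': 570.6715682538093, 'cx': 320.84687632344924, 'cy': 239.56324452238485, 'origin': array([1.27391171, 0.58291954, 0.68786208]), 'rotation': array([ 0.38525473,  0.79048222, -0.42360796, -0.21742343])}
{'clock': 0.1, 'joint_pos': array([ 1.25641335,  0.33279658, -0.06467222,  1.46085714,  0.02160022,
        1.34987417, -0.08851528]), 'joint_velocities': array([ 0.00099319, -0.00264934,  0.0005766 , -0.00208579, -0.00125348,
       -0.00138674, -0.0006676 ]), 'tau': array([ 9.81606536e-04, -6.26748848e+01,  4.90948150e-02, -3.92429709e+01,
        1.64388225e-02,  7.02389167e-03, -1.06616199e-05]), 'position': array([ 0.1796755 , -0.59827551,  0.23060305]), 'ee_rot': array([ 9.89378129e-01,  1.45363452e-01, -1.21948512e-04, -6.07931549e-04]), 'ft_force': array([ 0.18838485, -0.34669442,  0.62943016]), 'torque': array([0.0131861 , 0.04221607, 0.0241561 ]), 'grip_width': 1.0016496240099981}
```

View pics/top0.png

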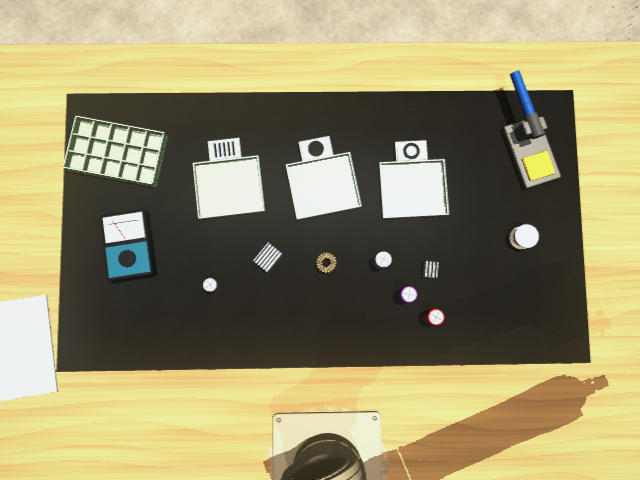

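View pics/scene0.png

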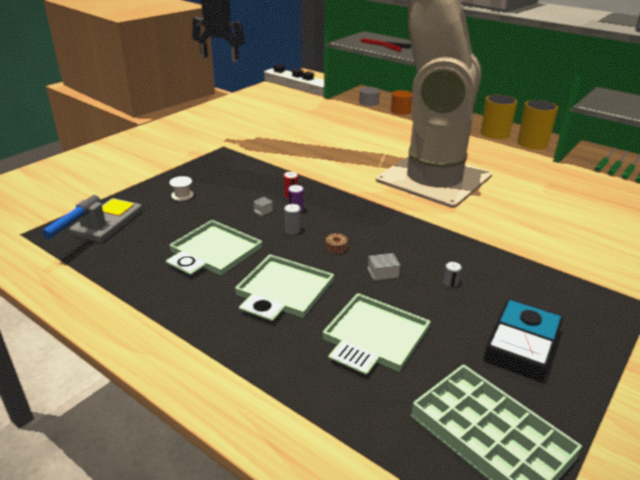

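Top view: bars tray at (228,187), disc tray at (323,185), ring tray at (414,188). Short capacitor at (210,285), large heatsink (267,257), coil (326,263), tall capacitor (383,259), small heatsink (431,269). Decoys are purple (409,294) and red (436,317).

```bash
cat > h.py <<'E'
import numpy as np, cv2
from workcell import *
from scipy.spatial.transform import Rotation as R
def cam(n):
    i=camera_info(n); return i,R.from_quat(i["rotation"]).as_matrix()
def ray(n,u,v,z):
    i,M=cam(n); d=M@np.array([(u-i["cx"])/i["fx"],(v-i["cy"])/i["fy"],1]); o=np.array(i["origin"])
    return o+d*(z-o[2])/d[2]
def proj(n,P):
    i,M=cam(n); c=(np.atleast_2d(P)-i["origin"])@M
    return np.c_[c[:,0]/c[:,2]*i["fx"]+i["cx"],c[:,1]/c[:,2]*i["fy"]+i["cy"]]
def tool():
    o=get_obs(); M=R.from_quat(o["ee_rot"]).as_matrix(); return o,M
E
python3 - <<'E'
from h import *
im=cv2.imread("pics/top0.png"); g=cv2.cvtColor(im,6)
cv2.imwrite("pics/crop.png",cv2.resize(im[235:330,190:460],None,fx=2.9,fy=2.9,interpolation=cv2.INTER_CUBIC))
print(ray("top",320,10,0),ray("top",67,94,.002),ray("top",573,91,.002))
m=(g>75).astype(np.uint8)
n,l,s,c=cv2.connectedComponentsWithStats(m)
H={"short":(210,285,.042),"HL":(267,257,.034),"coil":(326,263,.026),"tall":(383,259,.060),"HS":(431,269,.030),"T_H":(228,187,.018),"T_C":(323,185,.018),"T_R":(414,188,.018),"purple":(409,294,.06),"red":(436,317,.06)}
for k,(u,v,z) in H.items():
    cs=cv2.findContours(m,cv2.RETR_EXTERNAL,cv2.CHAIN_APPROX_NONE)[0]
    cc=min(cs,key=lambda q:abs(cv2.pointPolygonTest(q,(u,v),True)) if cv2.pointPolygonTest(q,(u,v),False)<0 else 0)
    W=np.array([ray("top",*p[0],z)[:2] for p in cc],np.float32)
    r=cv2.minAreaRect(W*1000); (x,y),rad=cv2.minEnclosingCircle(W*1000)
    print(k,len(cc),"rect",np.round(r[0],1),np.round(r[1],1),round(r[2],1),"circ",round(x,1),round(y,1),round(rad*2,1))
E
```

```text
[1.02687131 0.00340376 0.        ] [0.82771109 0.58043143 0.002     ] [ 0.82589277 -0.57798125  0.002     ]
short 2390 rect [ 5.026e+02 -3.000e-01] [1442.7 1050.2] 89.7 circ 548.8 -0.5 1731.7Traceback (most recent call last):
  File "<stdin>", line 11, in <module>
  File "h.py", line 7, in ray
    i,M=cam(n); d=M@np.array([(u-i["cx"])/i["fx"],(v-i["cy"])/i["fy"],1]); o=np.array(i["origin"])
        ~~~^^^
  File "h.py", line 5, in cam
    i=camera_info(n); return i,R.from_quat(i["rotation"]).as_matrix()
ValueError: time passes only in moves, steps and waits
```

View pics/crop.png

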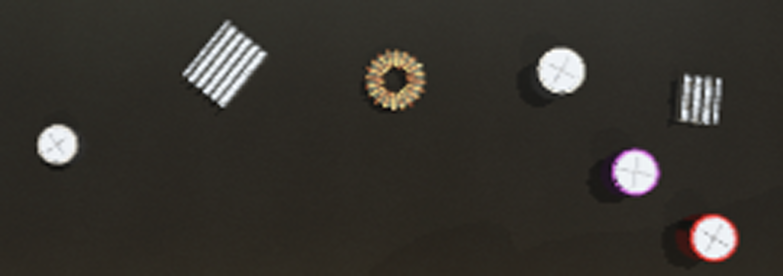

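The crop shows the five parts clear and well lit. The large heatsink's fins are diagonal and the small one's run roughly along world x.

```bash
sed -i 's/^def cam(n):/import functools\n@functools.lru_cache\ndef cam(n):/' h.py
python3 - <<'E'
from h import *
im=cv2.imread("pics/top0.png"); g=cv2.cvtColor(im,6)
U=4
big=cv2.resize(im,None,fx=U,fy=U,interpolation=cv2.INTER_CUBIC).max(2)
H={"short":(210,285,.042,15),"HL":(267,257,.034,22),"coil":(326,263,.026,17),"tall":(383,259,.060,15),"HS":(431,269,.030,15),"T_H":(228,187,.018,0),"T_C":(323,185,.018,0),"T_R":(414,188,.018,0),"purple":(409,294,.06,14),"red":(436,317,.06,14)}
for k,(u,v,z,w) in H.items():
    w2=w or 50
    x0,y0=int((u-w2)*U),int((v-w2)*U); p=big[y0:y0+2*w2*U,x0:x0+2*w2*U]
    if w==0: p=p[U*15:]; y0+=U*15
    bg=np.median(p) if w else 60
    th=110
    m=(p>th).astype(np.uint8)
    m=cv2.morphologyEx(m,cv2.MORPH_CLOSE,np.ones((13,13)))
    cs=cv2.findContours(m,cv2.RETR_EXTERNAL,cv2.CHAIN_APPROX_NONE)[0]
    cc=max(cs,key=cv2.contourArea)
    W=np.array([ray("top",(q[0][0]+x0+.5)/U-.5,(q[0][1]+y0+.5)/U-.5,z)[:2] for q in cc[::3]],np.float32)
    r=cv2.minAreaRect(W*1000); (x,y),rad=cv2.minEnclosingCircle(W*1000)
    b=cv2.boxPoints(r)
    print(k,"rect",np.round(r[0],1),np.round(r[1],1),round(r[2],1),"circ",round(x,1),round(y,1),round(rad*2,1))
for k,u,v in (("H",224,149),("C",316,148),("R",411,151)): print(k,ray("top",u,v,.018).round(4))
E
```

```text
short rect [390.1 247.1] [29.2 28.9] 45.0 circ 390.1 247.3 30.5
HL rect [448.6 125.3] [40.3 52.9] 50.4 circ 448.7 125.2 64.0
coil rect [435.5  -0.9] [44.2 44.3] 52.3 circ 436.0 -1.3 45.7
tall rect [ 438.3 -122.2] [35.  33.9] 55.3 circ 438.6 -122.0 35.9
HS rect [ 417.3 -229.8] [28.7 35. ] 82.9 circ 417.6 -229.4 43.1
T_H rect [616.8 213.4] [147.5 148.9] 6.2 circ 607.2 212.0 193.4
T_C rect [620.3   4.3] [153.1 148.9] 10.8 circ 608.0 2.3 193.0
T_R rect [ 608.2 -199. ] [146.3 148.8] 2.3 circ 599.4 -199.0 193.0
purple rect [ 363.5 -174.1] [33.6 34.1] 43.6 circ 363.4 -174.4 35.4
red rect [ 315.8 -229.7] [35.3 33.8] 89.1 circ 315.2 -229.6 35.9
H [0.6918 0.2218 0.018 ]
C [0.6922 0.0168 0.018 ]
R [ 0.6832 -0.1959  0.018 ]
```

```bash
cat > plan.py <<'E'
from h import *
import sys,json,math
# usage: plan.py "x,y,z,yaw,grip[,minrows]" ... (mm, deg); rows from the measured pose
o,M=tool(); p=o["position"]*1000; psi=math.degrees(math.atan2(M[1,0],M[0,0]))
print("at",p.round(1),"yaw",round(psi,1),"tilt",M[:,2].round(4),"t",o["clock"],"F",o["ft_force"].round(1),"grip",round(o["grip_width"],3))
rows=[]
for a in sys.argv[1:]:
    *t,g=map(float,a.split(",")[:5]); mn=int((a.split(",")+[0])[5]) if a.count(",")>4 else 1
    d=(t[3]-psi+180)%360-180; tp=np.array(t[:3])
    n=max(mn,math.ceil(abs(d)/10),math.ceil(np.linalg.norm((tp-p)[:2])/24.5),math.ceil(abs(tp[2]-p[2])/24.5))
    for k in range(n,0,-1):
        s=math.radians(psi); A=np.array([[math.cos(s),math.sin(s),0],[math.sin(s),-math.cos(s),0],[0,0,-1]])
        sh=np.round(A.T@(tp-p)/k/25,2); tr=round(-((t[3]-psi+180)%360-180)/k,1)
        p=p+A@sh*25; psi-=tr
        rows.append([sh.tolist(),[0,0,tr],g])
for i in range(0,len(rows),5): print(json.dumps(rows[i:i+5]))
E
python3 plan.py 417,-229.5,120,-7.1,0.75 417,-229.5,40,-7.1,0.7
```

```text
at [ 179.7 -598.3  230.6] yaw 16.7 tilt [-4.0e-04  1.2e-03 -1.0e+00] t 0.1 F [ 0.2 -0.3  0.6] grip 1.002
[[[0.74, -0.63, 0.25], [0, 0, 1.3], 0.75], [[0.73, -0.65, 0.25], [0, 0, 1.3], 0.75], [[0.71, -0.67, 0.25], [0, 0, 1.3], 0.75], [[0.7, -0.68, 0.24], [0, 0, 1.3], 0.75], [[0.68, -0.7, 0.25], [0, 0, 1.3], 0.75]]
[[[0.66, -0.71, 0.24], [0, 0, 1.3], 0.75], [[0.65, -0.73, 0.25], [0, 0, 1.3], 0.75], [[0.63, -0.74, 0.24], [0, 0, 1.3], 0.75], [[0.61, -0.76, 0.25], [0, 0, 1.3], 0.75], [[0.6, -0.77, 0.24], [0, 0, 1.3], 0.75]]
[[[0.58, -0.78, 0.25], [0, 0, 1.4], 0.75], [[0.56, -0.8, 0.24], [0, 0, 1.3], 0.75], [[0.54, -0.81, 0.25], [0, 0, 1.4], 0.75], [[0.52, -0.82, 0.24], [0, 0, 1.3], 0.75], [[0.5, -0.84, 0.25], [0, 0, 1.4], 0.75]]
[[[0.48, -0.85, 0.24], [0, 0, 1.3], 0.75], [[0.47, -0.85, 0.25], [0, 0, 1.4], 0.75], [[0.44, -0.87, 0.24], [0, 0, 1.3], 0.75], [[0.0, -0.0, 0.8], [0, 0, 0.0], 0.7], [[0.0, -0.0, 0.8], [0, 0, 0.0], 0.7]]
[[[0.0, -0.0, 0.8], [0, 0, 0.0], 0.7], [[0.0, -0.0, 0.8], [0, 0, 0.0], 0.7]]
```

Request:
move_arm(moves=[[[0.74, -0.63, 0.25], [0, 0, 1.3], 0.75], [[0.73, -0.65, 0.25], [0, 0, 1.3], 0.75], [[0.71, -0.67, 0.25], [0, 0, 1.3], 0.75], [[0.7, -0.68, 0.24], [0, 0, 1.3], 0.75], [[0.68, -0.7, 0.25], [0, 0, 1.3], 0.75]], squeeze=40)

```text
clock: 0.72
position: [0.2462, -0.4952, 0.1998]
ee_rot: [0.996, 0.089, -0.0, -0.0]
ft_force: [0.1, -0.5, 0.1]
grip_width: 0.75
```

Request:
move_arm(moves=[[[0.66, -0.71, 0.24], [0, 0, 1.3], 0.75], [[0.65, -0.73, 0.25], [0, 0, 1.3], 0.75], [[0.63, -0.74, 0.24], [0, 0, 1.3], 0.75], [[0.61, -0.76, 0.25], [0, 0, 1.3], 0.75], [[0.6, -0.77, 0.24], [0, 0, 1.3], 0.75]])

```text
clock: 1.35
position: [0.3119, -0.3928, 0.1693]
ee_rot: [0.999, 0.032, -0.0, -0.0]
ft_force: [0.3, 0.8, -0.4]
grip_width: 0.752
```

Request:
move_arm(moves=[[[0.58, -0.78, 0.25], [0, 0, 1.4], 0.75], [[0.56, -0.8, 0.24], [0, 0, 1.3], 0.75], [[0.54, -0.81, 0.25], [0, 0, 1.4], 0.75], [[0.52, -0.82, 0.24], [0, 0, 1.3], 0.75], [[0.5, -0.84, 0.25], [0, 0, 1.4], 0.75]])

```text
clock: 1.98
position: [0.3776, -0.2904, 0.1386]
ee_rot: [1.0, -0.027, -0.0, -0.0]
ft_force: [0.0, -0.3, -0.3]
grip_width: 0.748
```

Request:
move_arm(moves=[[[0.48, -0.85, 0.24], [0, 0, 1.3], 0.75], [[0.47, -0.85, 0.25], [0, 0, 1.4], 0.75], [[0.44, -0.87, 0.24], [0, 0, 1.3], 0.75], [[0, 0, 0.8], [0, 0, 0], 0.7], [[0, 0, 0.8], [0, 0, 0], 0.7]])

```text
clock: 2.6
position: [0.417, -0.2295, 0.0801]
ee_rot: [0.998, -0.061, -0.0, 0.0]
ft_force: [0.2, -0.6, -0.8]
grip_width: 0.7
```

```bash
python3 plan.py 417,-229.5,40,-7.1,0.7 417,-229.5,6,-7.1,0.7,3
```

```text
at [ 417.  -229.5   80.1] yaw -7.0 tilt [-1.e-04 -0.e+00 -1.e+00] t 2.6 F [ 0.2 -0.6 -0.8] grip 0.7
[[[-0.0, 0.0, 0.8], [0, 0, 0.0], 0.7], [[-0.0, 0.0, 0.81], [0, 0, 0.1], 0.7], [[-0.0, 0.0, 0.45], [0, 0, -0.0], 0.7], [[-0.0, 0.0, 0.45], [0, 0, -0.0], 0.7], [[-0.0, 0.0, 0.46], [0, 0, -0.0], 0.7]]
```

Request:
move_arm(moves=[[[0, 0, 0.8], [0, 0, 0], 0.7], [[0, 0, 0.8], [0, 0, 0], 0.7], [[0, 0, 0.46], [0, 0, 0], 0.7], [[0, 0, 0.46], [0, 0, 0], 0.7], [[0, 0, 0.46], [0, 0, 0], 0.7]])

```text
clock: 3.22
position: [0.4173, -0.2299, 0.006]
ee_rot: [0.998, -0.062, 0.0, 0.0]
ft_force: [-0.3, -0.7, -0.4]
grip_width: 0.7
```

Request:
move_arm(moves=[[[0, 0, 0], [0, 0, 0], 0], [[0, 0, 0], [0, 0, 0], 0], [[0, 0, 0], [0, 0, 0], 0], [[0, 0, 0], [0, 0, 0], 0], [[0, 0, 0], [0, 0, 0], 0]])

```text
clock: 3.85
position: [0.4173, -0.23, 0.0067]
ee_rot: [0.998, -0.062, 0.0, 0.0]
ft_force: [-0.3, 0.1, 3.8]
grip_width: 0.299
```

Request:
move_arm(moves=[[[0, 0, -0.4], [0, 0, 0], 0], [[0, 0, -0.8], [0, 0, 0], 0], [[0, 0, -0.8], [0, 0, 0], 0], [[0, 0, -0.8], [0, 0, 0], 0], [[0, 0, -0.8], [0, 0, 0], 0]])

```text
clock: 4.47
position: [0.4169, -0.2297, 0.0975]
ee_rot: [0.998, -0.062, 0.0, 0.0]
ft_force: [-0.0, -1.0, -0.3]
grip_width: 0.296
```

```bash
python3 - <<'E'
from h import *
a=camera("scene")[120:270,180:380]; b=camera("top")[130:330,180:470]
cv2.imwrite("pics/g1.png",np.vstack([cv2.resize(a,(600,300)),cv2.resize(b,(600,300))])[:,:,::-1])
E
python3 plan.py 577,209,95,6.2,0 577,209,30,6.2,0 577,209,9.5,6.2,0,4
```

```text
at [ 418.2 -230.3   98.6] yaw -7.1 tilt [ 0.0032 -0.002  -1.    ] t 4.575 F [ 0.6 -0.   0.7] grip 0.295
[[[0.21, -0.91, 0.01], [0, 0, -0.7], 0.0], [[0.22, -0.91, 0.01], [0, 0, -0.7], 0.0], [[0.23, -0.91, 0.01], [0, 0, -0.7], 0.0], [[0.24, -0.9, 0.01], [0, 0, -0.7], 0.0], [[0.25, -0.9, 0.01], [0, 0, -0.7], 0.0]]
[[[0.26, -0.9, 0.01], [0, 0, -0.7], 0.0], [[0.27, -0.89, 0.01], [0, 0, -0.6], 0.0], [[0.28, -0.89, 0.01], [0, 0, -0.7], 0.0], [[0.29, -0.89, 0.01], [0, 0, -0.6], 0.0], [[0.3, -0.88, 0.0], [0, 0, -0.7], 0.0]]
[[[0.31, -0.88, 0.01], [0, 0, -0.6], 0.0], [[0.32, -0.88, 0.0], [0, 0, -0.7], 0.0], [[0.34, -0.87, 0.01], [0, 0, -0.6], 0.0], [[0.34, -0.87, 0.0], [0, 0, -0.7], 0.0], [[0.35, -0.86, 0.01], [0, 0, -0.6], 0.0]]
[[[0.36, -0.86, 0.0], [0, 0, -0.7], 0.0], [[0.38, -0.86, 0.01], [0, 0, -0.6], 0.0], [[0.38, -0.85, 0.0], [0, 0, -0.7], 0.0], [[0.4, -0.85, 0.01], [0, 0, -0.6], 0.0], [[0.4, -0.85, 0.0], [0, 0, -0.7], 0.0]]
[[[0.0, 0.0, 0.87], [0, 0, 0.0], 0.0], [[0.0, 0.0, 0.87], [0, 0, 0.0], 0.0], [[0.0, 0.0, 0.86], [0, 0, 0.0], 0.0], [[0.0, 0.0, 0.21], [0, 0, 0.0], 0.0], [[0.0, 0.0, 0.2], [0, 0, 0.0], 0.0]]
[[[0.0, 0.0, 0.21], [0, 0, 0.0], 0.0], [[0.0, 0.0, 0.2], [0, 0, 0.0], 0.0]]
```

View pics/g1.png

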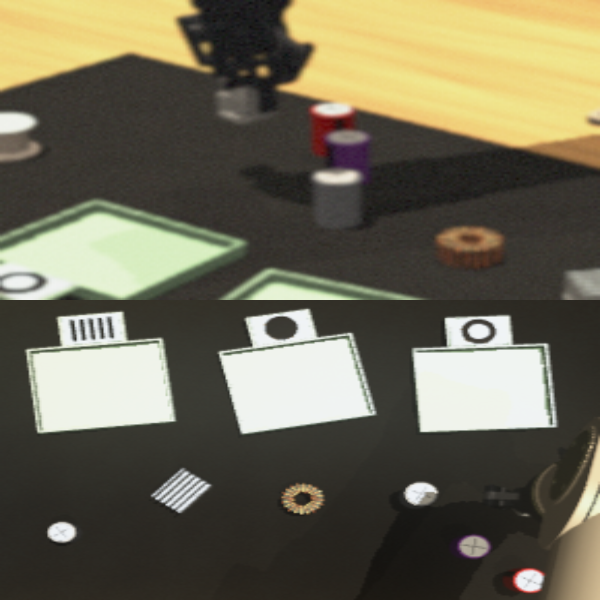

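Request:
move_arm(moves=[[[0.21, -0.91, 0], [0, 0, -0.7], 0], [[0.22, -0.91, 0], [0, 0, -0.7], 0], [[0.23, -0.91, 0], [0, 0, -0.7], 0], [[0.24, -0.9, 0], [0, 0, -0.7], 0], [[0.25, -0.9, 0], [0, 0, -0.7], 0]])

```text
clock: 5.2
position: [0.4567, -0.1191, 0.0958]
ee_rot: [1.0, -0.031, -0.0, -0.0]
ft_force: [-0.6, -0.5, -1.0]
grip_width: 0.293
```

Request:
move_arm(moves=[[[0.26, -0.9, 0], [0, 0, -0.7], 0], [[0.27, -0.89, 0], [0, 0, -0.6], 0], [[0.28, -0.89, 0], [0, 0, -0.7], 0], [[0.29, -0.89, 0], [0, 0, -0.6], 0], [[0.3, -0.88, 0], [0, 0, -0.7], 0]])

```text
clock: 5.82
position: [0.496, -0.0094, 0.0957]
ee_rot: [1.0, -0.002, -0.0, -0.0]
ft_force: [0.6, -0.6, -1.1]
grip_width: 0.297
```

Request:
move_arm(moves=[[[0.31, -0.88, 0], [0, 0, -0.6], 0], [[0.32, -0.88, 0], [0, 0, -0.7], 0], [[0.34, -0.87, 0], [0, 0, -0.6], 0], [[0.34, -0.87, 0], [0, 0, -0.7], 0], [[0.35, -0.86, 0], [0, 0, -0.6], 0]])

```text
clock: 6.45
position: [0.5356, 0.1002, 0.0956]
ee_rot: [1.0, 0.026, -0.0, 0.0]
ft_force: [-0.4, -1.1, -1.3]
grip_width: 0.301
```

Request:
move_arm(moves=[[[0.36, -0.86, 0], [0, 0, -0.7], 0], [[0.38, -0.86, 0], [0, 0, -0.6], 0], [[0.38, -0.85, 0], [0, 0, -0.7], 0], [[0.4, -0.85, 0], [0, 0, -0.6], 0], [[0.4, -0.85, 0], [0, 0, -0.7], 0]])

```text
clock: 7.08
position: [0.5756, 0.2101, 0.0955]
ee_rot: [0.999, 0.054, -0.001, 0.0]
ft_force: [-0.1, -0.1, -0.4]
grip_width: 0.296
```

Request:
move_arm(moves=[[[0, 0, 0.86], [0, 0, 0], 0], [[0, 0, 0.86], [0, 0, 0], 0], [[0, 0, 0.76], [0, 0, 0], 0], [[0, 0, 0], [0, 0, 0], 0]])

```text
clock: 7.58
position: [0.5745, 0.2083, 0.032]
ee_rot: [0.999, 0.054, -0.002, 0.001]
ft_force: [-0.8, -0.0, -0.4]
grip_width: 0.293
```

```bash
python3 plan.py 577,209,9.5,6.2,0,5
```

```text
at [574.5 208.3  32. ] yaw 6.2 tilt [-0.0034 -0.0015 -1.    ] t 7.575 F [-0.8 -0.  -0.4] grip 0.293
[[[0.02, -0.0, 0.18], [0, 0, -0.0], 0.0], [[0.02, -0.0, 0.18], [0, 0, -0.0], 0.0], [[0.02, -0.01, 0.18], [0, 0, -0.0], 0.0], [[0.02, -0.0, 0.18], [0, 0, -0.0], 0.0], [[0.02, -0.01, 0.18], [0, 0, -0.0], 0.0]]
```

Request:
move_arm(moves=[[[0.02, 0, 0.2], [0, 0, 0], 0], [[0.02, 0, 0.2], [0, 0, 0], 0], [[0.02, 0, 0.2], [0, 0, 0], 0], [[0.02, 0, 0.2], [0, 0, 0], 0], [[0.02, 0, 0.1], [0, 0, 0], 0]])

```text
clock: 8.2
position: [0.5782, 0.2098, 0.0114]
ee_rot: [0.999, 0.054, -0.0, 0.0]
ft_force: [0.1, -0.1, 0.1]
grip_width: 0.295
```

Request:
move_arm(moves=[[[0, 0, 0.02], [0, 0, 0], 0], [[0, 0, 0], [0, 0, 0], 0]])

```text
clock: 8.45
position: [0.5784, 0.2099, 0.0114]
ee_rot: [0.999, 0.054, 0.0, 0.0]
ft_force: [-0.1, 0.3, -0.7]
grip_width: 0.296
```

Request:
move_arm(moves=[[[0, 0, 0.03], [0, 0, 0], 0], [[0, 0, 0.03], [0, 0, 0], 0], [[0, 0, 0], [0, 0, 0], 0]])

```text
clock: 8.82
position: [0.5784, 0.2098, 0.0099]
ee_rot: [0.999, 0.054, 0.0, 0.0]
ft_force: [-0.6, -0.5, -0.1]
grip_width: 0.293
```

Request:
move_arm(moves=[[[0, 0, 0.02], [0, 0, 0], 0], [[0, 0, 0], [0, 0, 0], 0]])

```text
clock: 9.07
position: [0.5784, 0.2099, 0.0098]
ee_rot: [0.999, 0.054, 0.0, 0.0]
ft_force: [-3.4, -1.0, 4.9]
grip_width: 0.297
```

Request:
move_arm(moves=[[[0, 0, 0], [0, 0, 0], 0.6], [[0, 0, 0], [0, 0, 0], 0.6], [[0, 0, 0], [0, 0, 0], 0.6], [[0, 0, -0.3], [0, 0, 0], 0.6], [[0, 0, -0.7], [0, 0, 0], 0.6]])

```text
clock: 9.7
position: [0.5779, 0.2097, 0.0347]
ee_rot: [0.999, 0.054, -0.001, 0.0]
ft_force: [0.8, 0.6, -0.3]
grip_width: 0.602
```

Request:
move_arm(moves=[[[0, 0, -1], [0, 0, 0], 0.7], [[0, 0, -1], [0, 0, 0], 0.7], [[0, 0, -1], [0, 0, 0], 0.7], [[0, 0, -0.2], [0, 0, 0], 0.7]])

```text
clock: 10.2
position: [0.5794, 0.2105, 0.1172]
ee_rot: [0.999, 0.054, 0.002, -0.0]
ft_force: [-0.3, -0.1, 0.5]
grip_width: 0.703
```

```bash
python3 plan.py 438.3,-122,105,10.8,0.7 438.3,-122,75,10.8,0.7 438.3,-122,12,10.8,0.7 438.3,-122,12,10.8,0,4 438.3,-122,107,10.8,0
```

```text
at [579.4 210.5 117.2] yaw 6.2 tilt [ 0.0039  0.0011 -1.    ] t 10.2 F [-0.3 -0.1  0.5] grip 0.703
[[[-0.47, 0.84, 0.03], [0, 0, -0.3], 0.7], [[-0.47, 0.84, 0.03], [0, 0, -0.3], 0.7], [[-0.48, 0.84, 0.03], [0, 0, -0.3], 0.7], [[-0.48, 0.83, 0.03], [0, 0, -0.3], 0.7], [[-0.49, 0.83, 0.03], [0, 0, -0.3], 0.7]]
[[[-0.49, 0.83, 0.03], [0, 0, -0.3], 0.7], [[-0.5, 0.83, 0.03], [0, 0, -0.3], 0.7], [[-0.5, 0.82, 0.03], [0, 0, -0.3], 0.7], [[-0.51, 0.82, 0.04], [0, 0, -0.3], 0.7], [[-0.51, 0.82, 0.03], [0, 0, -0.3], 0.7]]
[[[-0.51, 0.81, 0.04], [0, 0, -0.3], 0.7], [[-0.52, 0.81, 0.03], [0, 0, -0.3], 0.7], [[-0.52, 0.81, 0.04], [0, 0, -0.3], 0.7], [[-0.53, 0.81, 0.03], [0, 0, -0.3], 0.7], [[-0.53, 0.8, 0.04], [0, 0, -0.4], 0.7]]
[[[0.0, -0.0, 0.6], [0, 0, 0.0], 0.7], [[0.0, -0.0, 0.6], [0, 0, 0.0], 0.7], [[0.0, -0.0, 0.84], [0, 0, 0.0], 0.7], [[0.0, -0.0, 0.84], [0, 0, 0.0], 0.7], [[0.0, -0.0, 0.84], [0, 0, 0.0], 0.7]]
[[[0.0, -0.0, -0.0], [0, 0, 0.0], 0.0], [[0.0, -0.0, -0.0], [0, 0, 0.0], 0.0], [[0.0, -0.0, -0.0], [0, 0, 0.0], 0.0], [[0.0, -0.0, -0.0], [0, 0, 0.0], 0.0], [[0.0, -0.0, -0.95], [0, 0, 0.0], 0.0]]
[[[0.0, -0.0, -0.95], [0, 0, 0.0], 0.0], [[0.0, -0.0, -0.95], [0, 0, 0.0], 0.0], [[0.0, -0.0, -0.95], [0, 0, 0.0], 0.0]]
```

Request:
move_arm(moves=[[[-0.47, 0.84, 0.03], [0, 0, -0.3], 0.7], [[-0.47, 0.84, 0.03], [0, 0, -0.3], 0.7], [[-0.48, 0.84, 0.03], [0, 0, -0.3], 0.7], [[-0.48, 0.83, 0.03], [0, 0, -0.3], 0.7], [[-0.49, 0.83, 0.03], [0, 0, -0.3], 0.7]])

```text
clock: 10.82
position: [0.5308, 0.0982, 0.1103]
ee_rot: [0.998, 0.067, -0.0, 0.0]
ft_force: [0.8, -0.1, 0.5]
grip_width: 0.699
```

Request:
move_arm(moves=[[[-0.49, 0.83, 0.03], [0, 0, -0.3], 0.7], [[-0.5, 0.83, 0.03], [0, 0, -0.3], 0.7], [[-0.5, 0.82, 0.03], [0, 0, -0.3], 0.7], [[-0.51, 0.82, 0.04], [0, 0, -0.3], 0.7], [[-0.51, 0.82, 0.03], [0, 0, -0.3], 0.7]])

```text
clock: 11.45
position: [0.4835, -0.0127, 0.1063]
ee_rot: [0.997, 0.08, -0.0, 0.0]
ft_force: [0.4, -0.1, -0.9]
grip_width: 0.702
```

Request:
move_arm(moves=[[[-0.51, 0.81, 0.04], [0, 0, -0.3], 0.7], [[-0.52, 0.81, 0.03], [0, 0, -0.3], 0.7], [[-0.52, 0.81, 0.04], [0, 0, -0.3], 0.7], [[-0.53, 0.81, 0.03], [0, 0, -0.3], 0.7], [[-0.53, 0.8, 0.04], [0, 0, -0.4], 0.7]])

```text
clock: 12.08
position: [0.4365, -0.1233, 0.1019]
ee_rot: [0.996, 0.094, -0.0, 0.0]
ft_force: [0.4, -0.3, -1.3]
grip_width: 0.698
```

Request:
move_arm(moves=[[[0, 0, 0.6], [0, 0, 0], 0.7], [[0, 0, 0.6], [0, 0, 0], 0.7], [[0, 0, 0], [0, 0, 0], 0.7]])

```text
clock: 12.45
position: [0.4363, -0.1214, 0.0705]
ee_rot: [0.995, 0.095, -0.001, -0.001]
ft_force: [0.6, 0.0, 1.0]
grip_width: 0.7
```

```bash
python3 plan.py 438.3,-122,12,10.8,0.7
```

```text
at [ 436.3 -121.4   70.5] yaw 10.9 tilt [-0.0026  0.0014 -1.    ] t 12.45 F [0.6 0.  1. ] grip 0.7
[[[0.02, 0.01, 0.78], [0, 0, 0.0], 0.7], [[0.03, 0.02, 0.78], [0, 0, 0.1], 0.7], [[0.02, 0.01, 0.78], [0, 0, 0.0], 0.7]]
```

Then transit to the disc tray at tray x = +25: centre (607,1.5) + 25·(0.982,0.187) → (631.5,6.2).

Request:
move_arm(moves=[[[0.02, 0.01, 0.78], [0, 0, 0], 0.7], [[0.03, 0.02, 0.78], [0, 0, 0], 0.7], [[0.02, 0.01, 0.78], [0, 0, 0], 0.7], [[0, 0, 0], [0, 0, 0], 0.7]])

```text
clock: 12.95
position: [0.4384, -0.1223, 0.0127]
ee_rot: [0.995, 0.095, -0.001, -0.001]
ft_force: [-0.2, -0.1, 0.4]
grip_width: 0.699
```

Request:
move_arm(moves=[[[0, 0, 0], [0, 0, 0], 0], [[0, 0, 0], [0, 0, 0], 0], [[0, 0, 0], [0, 0, 0], 0], [[0, 0, 0], [0, 0, 0], 0], [[0, 0, 0], [0, 0, 0], 0]])

```text
clock: 13.58
position: [0.4398, -0.1233, 0.0146]
ee_rot: [0.996, 0.094, 0.001, 0.0]
ft_force: [-1.1, 1.2, 6.9]
grip_width: 0.399
```

Request:
move_arm(moves=[[[0, 0, -0.4], [0, 0, 0], 0], [[0, 0, -0.8], [0, 0, 0], 0], [[0, 0, -0.8], [0, 0, 0], 0], [[0, 0, -0.4], [0, 0, 0], 0], [[0, 0, 0], [0, 0, 0], 0]])

```text
clock: 14.2
position: [0.4394, -0.1236, 0.0742]
ee_rot: [0.996, 0.094, 0.001, 0.0]
ft_force: [-1.0, 0.0, -1.4]
grip_width: 0.399
```

```bash
python3 plan.py 631.5,6.2,70,10.8,0 631.5,6.2,30,10.8,0
```

```text
at [ 439.4 -123.6   74.2] yaw 10.8 tilt [ 1.3e-03 -9.0e-04 -1.0e+00] t 14.2 F [-1.   0.  -1.4] grip 0.399
[[[0.85, -0.37, 0.02], [0, 0, 0.0], 0.0], [[0.85, -0.37, 0.02], [0, 0, 0.0], 0.0], [[0.85, -0.36, 0.02], [0, 0, 0.0], 0.0], [[0.85, -0.37, 0.02], [0, 0, 0.0], 0.0], [[0.85, -0.36, 0.01], [0, 0, 0.0], 0.0]]
[[[0.85, -0.37, 0.02], [0, 0, 0.0], 0.0], [[0.86, -0.36, 0.01], [0, 0, 0.0], 0.0], [[0.85, -0.37, 0.02], [0, 0, 0.0], 0.0], [[0.86, -0.36, 0.01], [0, 0, 0.0], 0.0], [[0.85, -0.37, 0.02], [0, 0, 0.0], 0.0]]
[[[0.0, 0.0, 0.8], [0, 0, 0.0], 0.0], [[0.0, 0.0, 0.8], [0, 0, 0.0], 0.0]]
```

Request:
move_arm(moves=[[[0.85, -0.37, 0.02], [0, 0, 0], 0], [[0.85, -0.37, 0.02], [0, 0, 0], 0], [[0.85, -0.36, 0.02], [0, 0, 0], 0], [[0.85, -0.37, 0.02], [0, 0, 0], 0], [[0.85, -0.36, 0.01], [0, 0, 0], 0]])

```text
clock: 14.82
position: [0.5348, -0.058, 0.0702]
ee_rot: [0.996, 0.094, -0.001, -0.0]
ft_force: [-0.6, -0.4, -1.1]
grip_width: 0.403
```

Request:
move_arm(moves=[[[0.85, -0.37, 0.02], [0, 0, 0], 0], [[0.86, -0.36, 0.01], [0, 0, 0], 0], [[0.85, -0.37, 0.02], [0, 0, 0], 0], [[0.86, -0.36, 0.01], [0, 0, 0], 0], [[0.85, -0.37, 0.02], [0, 0, 0], 0]])

```text
clock: 15.45
position: [0.6311, 0.0069, 0.068]
ee_rot: [0.996, 0.094, -0.001, -0.0]
ft_force: [0.4, -0.8, -0.7]
grip_width: 0.4
```

Request:
move_arm(moves=[[[0, 0, 0.6], [0, 0, 0], 0], [[0, 0, 0.6], [0, 0, 0], 0], [[0, 0, 0.4], [0, 0, 0], 0], [[0, 0, 0.1], [0, 0, 0], 0], [[0, 0, 0], [0, 0, 0], 0]])

```text
clock: 16.08
position: [0.631, 0.0063, 0.0269]
ee_rot: [0.996, 0.094, 0.0, 0.0]
ft_force: [0.9, -0.5, -0.7]
grip_width: 0.4
```

Request:
move_arm(moves=[[[0, 0, 0.1], [0, 0, 0], 0], [[0, 0, 0.1], [0, 0, 0], 0], [[0, 0, 0.06], [0, 0, 0], 0], [[0, 0, 0.04], [0, 0, 0], 0], [[0, 0, 0], [0, 0, 0], 0]])

```text
clock: 16.7
position: [0.6311, 0.0066, 0.0193]
ee_rot: [0.996, 0.094, 0.0, 0.0]
ft_force: [-0.8, -0.2, -0.5]
grip_width: 0.396
```

Request:
move_arm(moves=[[[0, 0, 0.03], [0, 0, 0], 0], [[0, 0, 0], [0, 0, 0], 0]])

```text
clock: 16.95
position: [0.6311, 0.0065, 0.0185]
ee_rot: [0.996, 0.094, 0.0, 0.0]
ft_force: [-0.4, 0.1, -0.8]
grip_width: 0.398
```

Request:
move_arm(moves=[[[0, 0, 0.03], [0, 0, 0], 0], [[0, 0, 0.02], [0, 0, 0], 0], [[0, 0, 0], [0, 0, 0], 0]])

```text
clock: 17.32
position: [0.6311, 0.0066, 0.0177]
ee_rot: [0.996, 0.094, 0.0, 0.0]
ft_force: [-2.8, -0.9, 4.9]
grip_width: 0.404
```

Request:
move_arm(moves=[[[0, 0, 0.02], [0, 0, 0], 0], [[0, 0, 0], [0, 0, 0], 0]])

```text
clock: 17.58
position: [0.6312, 0.0065, 0.0177]
ee_rot: [0.996, 0.094, 0.0, 0.0]
ft_force: [-4.4, -1.3, 10.4]
grip_width: 0.399
```

Request:
move_arm(moves=[[[0, 0, 0], [0, 0, 0], 0.65], [[0, 0, 0], [0, 0, 0], 0.65], [[0, 0, 0], [0, 0, 0], 0.65], [[0, 0, -0.3], [0, 0, 0], 0.65], [[0, 0, -0.7], [0, 0, 0], 0.65]])

```text
clock: 18.2
position: [0.6306, 0.0066, 0.0422]
ee_rot: [0.996, 0.094, -0.001, -0.0]
ft_force: [0.9, 0.2, 0.3]
grip_width: 0.653
```

Request:
move_arm(moves=[[[0, 0, -1], [0, 0, 0], 0.7], [[0, 0, -1], [0, 0, 0], 0.7], [[0, 0, -0.7], [0, 0, 0], 0.7], [[0, 0, 0], [0, 0, 0], 0.7]])

```text
clock: 18.7
position: [0.632, 0.0066, 0.1112]
ee_rot: [0.996, 0.094, 0.001, 0.0]
ft_force: [-0.4, -0.1, 0.4]
grip_width: 0.702
```

```bash
python3 plan.py 390.1,247.2,98,10.8,0.65 390.1,247.2,55,10.8,0.65
```

```text
at [632.    6.6 111.2] yaw 10.8 tilt [ 3.e-03 -2.e-04 -1.e+00] t 18.7 F [-0.4 -0.1  0.4] grip 0.702
[[[-0.55, -0.8, 0.04], [0, 0, 0.0], 0.65], [[-0.55, -0.81, 0.04], [0, 0, 0.0], 0.65], [[-0.55, -0.8, 0.04], [0, 0, 0.0], 0.65], [[-0.55, -0.81, 0.04], [0, 0, 0.0], 0.65], [[-0.55, -0.8, 0.04], [0, 0, 0.0], 0.65]]
[[[-0.55, -0.81, 0.04], [0, 0, 0.0], 0.65], [[-0.55, -0.8, 0.04], [0, 0, 0.0], 0.65], [[-0.55, -0.81, 0.04], [0, 0, 0.0], 0.65], [[-0.55, -0.8, 0.03], [0, 0, 0.0], 0.65], [[-0.55, -0.81, 0.04], [0, 0, 0.0], 0.65]]
[[[-0.55, -0.8, 0.03], [0, 0, 0.0], 0.65], [[-0.55, -0.81, 0.04], [0, 0, 0.0], 0.65], [[-0.55, -0.8, 0.03], [0, 0, 0.0], 0.65], [[-0.55, -0.81, 0.04], [0, 0, 0.0], 0.65], [[0.0, 0.0, 0.86], [0, 0, 0.0], 0.65]]
[[[0.0, 0.0, 0.86], [0, 0, 0.0], 0.65]]
```

Request:
move_arm(moves=[[[-0.55, -0.8, 0.04], [0, 0, 0], 0.65], [[-0.55, -0.81, 0.04], [0, 0, 0], 0.65], [[-0.55, -0.8, 0.04], [0, 0, 0], 0.65], [[-0.55, -0.81, 0.04], [0, 0, 0], 0.65], [[-0.55, -0.8, 0.04], [0, 0, 0], 0.65]])

```text
clock: 19.32
position: [0.5435, 0.0928, 0.1033]
ee_rot: [0.996, 0.094, -0.001, 0.0]
ft_force: [0.1, 0.7, 0.0]
grip_width: 0.65
```

Request:
move_arm(moves=[[[-0.55, -0.81, 0.04], [0, 0, 0], 0.65], [[-0.55, -0.8, 0.04], [0, 0, 0], 0.65], [[-0.55, -0.81, 0.04], [0, 0, 0], 0.65], [[-0.55, -0.8, 0.03], [0, 0, 0], 0.65], [[-0.55, -0.81, 0.04], [0, 0, 0], 0.65]])

```text
clock: 19.95
position: [0.4571, 0.1795, 0.0995]
ee_rot: [0.996, 0.094, 0.0, 0.0]
ft_force: [0.5, -0.3, 0.5]
grip_width: 0.649
```

Request:
move_arm(moves=[[[-0.55, -0.8, 0.03], [0, 0, 0], 0.65], [[-0.55, -0.81, 0.04], [0, 0, 0], 0.65], [[-0.55, -0.8, 0.03], [0, 0, 0], 0.65], [[-0.55, -0.81, 0.04], [0, 0, 0], 0.65], [[0, 0, 0.7], [0, 0, 0], 0.65]])

```text
clock: 20.58
position: [0.3883, 0.2492, 0.0791]
ee_rot: [0.995, 0.096, 0.001, -0.0]
ft_force: [0.6, -0.6, 0.4]
grip_width: 0.65
```

Request:
move_arm(moves=[[[0, 0, 0.7], [0, 0, 0], 0.65], [[0, 0, 0.2], [0, 0, 0], 0.65], [[0, 0, 0], [0, 0, 0], 0.65]])

```text
clock: 20.95
position: [0.389, 0.2467, 0.0554]
ee_rot: [0.996, 0.094, -0.001, 0.0]
ft_force: [-0.2, 0.5, -0.1]
grip_width: 0.646
```

```bash
python3 - <<'E'
from h import *
b=camera("top")[130:330,180:470]; a=camera("scene")[150:400,140:540]
cv2.imwrite("pics/g2.png",np.vstack([cv2.resize(a,(560,300)),cv2.resize(b,(560,300))])[:,:,::-1])
E
python3 plan.py 390.1,247.2,8,10.8,0.65
```

```text
at [389.4 247.1  56.2] yaw 10.8 tilt [ 2.e-04  2.e-04 -1.e+00] t 21.05 F [ 0.4 -0.4  0.2] grip 0.65
[[[0.01, 0.0, 0.96], [0, 0, -0.0], 0.65], [[0.02, 0.0, 0.97], [0, 0, -0.0], 0.65]]
```

View pics/g2.png

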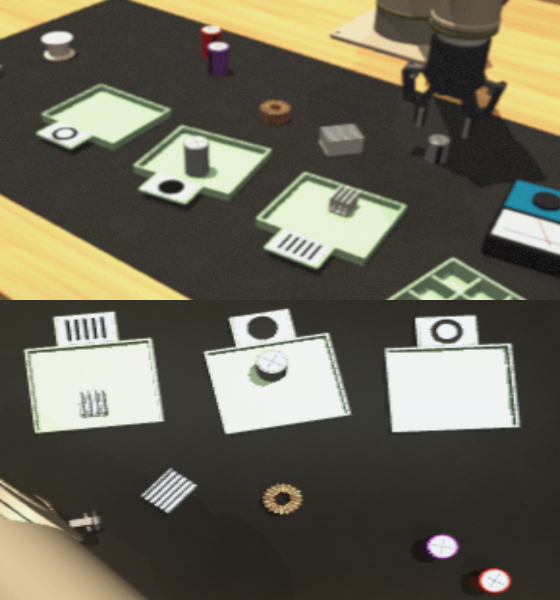

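Placements so far are good: the small heatsink stands in the bars tray and the tall capacitor in the disc tray, both upright. The short capacitor is between the fingers.

Request:
move_arm(moves=[[[0.01, 0, 0.7], [0, 0, 0], 0.65], [[0.02, 0, 0.7], [0, 0, 0], 0.65], [[0, 0, 0.5], [0, 0, 0], 0.65], [[0, 0, 0], [0, 0, 0], 0.65]])

```text
clock: 21.55
position: [0.3889, 0.247, 0.0073]
ee_rot: [0.996, 0.094, -0.001, 0.0]
ft_force: [-0.4, -0.6, 0.4]
grip_width: 0.645
```

Request:
move_arm(moves=[[[0, 0, 0], [0, 0, 0], 0], [[0, 0, 0], [0, 0, 0], 0], [[0, 0, 0], [0, 0, 0], 0], [[0, 0, 0], [0, 0, 0], 0], [[0, 0, 0], [0, 0, 0], 0]])

```text
clock: 22.18
position: [0.3903, 0.2476, 0.0091]
ee_rot: [0.996, 0.094, 0.001, -0.0]
ft_force: [-0.0, -0.8, 6.2]
grip_width: 0.338
```

Request:
move_arm(moves=[[[0, 0, -0.4], [0, 0, 0], 0], [[0, 0, -0.8], [0, 0, 0], 0], [[0, 0, -0.8], [0, 0, 0], 0], [[0, 0, -0.5], [0, 0, 0], 0], [[0, 0, 0], [0, 0, 0], 0]])

```text
clock: 22.8
position: [0.3904, 0.2474, 0.0718]
ee_rot: [0.996, 0.094, 0.001, -0.0]
ft_force: [-0.2, -0.0, -1.5]
grip_width: 0.341
```

```bash
python3 plan.py 582.4,-3.2,68,10.8,0
```

```text
at [390.4 247.4  71.8] yaw 10.8 tilt [ 1.7e-03  3.0e-04 -1.0e+00] t 22.8 F [-0.2 -0.  -1.5] grip 0.341
[[[0.44, 0.87, 0.01], [0, 0, -0.0], 0.0], [[0.44, 0.87, 0.01], [0, 0, -0.0], 0.0], [[0.44, 0.87, 0.01], [0, 0, -0.0], 0.0], [[0.43, 0.87, 0.01], [0, 0, -0.0], 0.0], [[0.44, 0.87, 0.01], [0, 0, -0.0], 0.0]]
[[[0.43, 0.87, 0.01], [0, 0, -0.0], 0.0], [[0.44, 0.87, 0.01], [0, 0, -0.0], 0.0], [[0.43, 0.87, 0.01], [0, 0, -0.0], 0.0], [[0.44, 0.87, 0.01], [0, 0, -0.0], 0.0], [[0.43, 0.86, 0.02], [0, 0, -0.0], 0.0]]
[[[0.44, 0.87, 0.01], [0, 0, -0.0], 0.0], [[0.43, 0.86, 0.02], [0, 0, -0.0], 0.0], [[0.44, 0.87, 0.01], [0, 0, -0.0], 0.0]]
```

Expected contact at TCP z ≈ 12 mm.

Request:
move_arm(moves=[[[0.44, 0.87, 0.01], [0, 0, 0], 0], [[0.44, 0.87, 0.01], [0, 0, 0], 0], [[0.44, 0.87, 0.01], [0, 0, 0], 0], [[0.43, 0.87, 0.01], [0, 0, 0], 0], [[0.44, 0.87, 0.01], [0, 0, 0], 0]])

```text
clock: 23.42
position: [0.4639, 0.1498, 0.0689]
ee_rot: [0.996, 0.094, -0.001, 0.0]
ft_force: [0.7, -0.5, -1.2]
grip_width: 0.336
```

Request:
move_arm(moves=[[[0.43, 0.87, 0.01], [0, 0, 0], 0], [[0.44, 0.87, 0.01], [0, 0, 0], 0], [[0.43, 0.87, 0.01], [0, 0, 0], 0], [[0.44, 0.87, 0.01], [0, 0, 0], 0], [[0.43, 0.86, 0.02], [0, 0, 0], 0]])

```text
clock: 24.05
position: [0.5377, 0.0535, 0.0675]
ee_rot: [0.996, 0.094, -0.001, 0.0]
ft_force: [-0.3, 1.3, -0.9]
grip_width: 0.339
```

Request:
move_arm(moves=[[[0.44, 0.87, 0.01], [0, 0, 0], 0], [[0.43, 0.86, 0.02], [0, 0, 0], 0], [[0.44, 0.87, 0.01], [0, 0, 0], 0], [[0, 0, 0.5], [0, 0, 0], 0], [[0, 0, 0.6], [0, 0, 0], 0]])

```text
clock: 24.68
position: [0.5818, -0.0029, 0.0388]
ee_rot: [0.996, 0.094, -0.0, -0.0]
ft_force: [0.4, 0.8, -0.4]
grip_width: 0.342
```

Request:
move_arm(moves=[[[0, 0, 0.5], [0, 0, 0], 0], [[0, 0, 0.3], [0, 0, 0], 0], [[0, 0, 0.1], [0, 0, 0], 0], [[0, 0, 0], [0, 0, 0], 0]])

```text
clock: 25.18
position: [0.5821, -0.0032, 0.0174]
ee_rot: [0.996, 0.094, 0.0, 0.0]
ft_force: [1.6, -0.1, -1.1]
grip_width: 0.337
```

Request:
move_arm(moves=[[[0, 0, 0.1], [0, 0, 0], 0], [[0, 0, 0.05], [0, 0, 0], 0], [[0, 0, 0.03], [0, 0, 0], 0], [[0, 0, 0], [0, 0, 0], 0]])

```text
clock: 25.68
position: [0.5821, -0.0034, 0.0128]
ee_rot: [0.996, 0.094, 0.0, 0.0]
ft_force: [-0.0, -0.3, -0.8]
grip_width: 0.337
```

Request:
move_arm(moves=[[[0, 0, 0.03], [0, 0, 0], 0], [[0, 0, 0], [0, 0, 0], 0]])

```text
clock: 25.92
position: [0.5821, -0.0033, 0.0122]
ee_rot: [0.996, 0.094, 0.0, 0.0]
ft_force: [-0.4, 0.4, 0.2]
grip_width: 0.345
```

Request:
move_arm(moves=[[[0, 0, 0.03], [0, 0, 0], 0], [[0, 0, 0], [0, 0, 0], 0]])

```text
clock: 26.18
position: [0.5822, -0.0033, 0.0121]
ee_rot: [0.996, 0.094, 0.0, 0.0]
ft_force: [-4.2, -1.0, 10.3]
grip_width: 0.341
```

Request:
move_arm(moves=[[[0, 0, 0], [0, 0, 0], 0.6], [[0, 0, 0], [0, 0, 0], 0.6], [[0, 0, 0], [0, 0, 0], 0.6], [[0, 0, -0.3], [0, 0, 0], 0.6], [[0, 0, -0.7], [0, 0, 0], 0.6]])

```text
clock: 26.8
position: [0.5816, -0.0033, 0.0367]
ee_rot: [0.996, 0.094, -0.001, -0.0]
ft_force: [0.4, 0.5, 0.7]
grip_width: 0.605
```

Request:
move_arm(moves=[[[0, 0, -0.8], [0, 0, 0], 0.7], [[0, 0, -0.4], [0, 0, 0], 0.8], [[0, 0, 0], [0, 0, 0], 0.8]])

```text
clock: 27.18
position: [0.5827, -0.0034, 0.0675]
ee_rot: [0.996, 0.094, 0.001, 0.0]
ft_force: [-0.3, -0.1, 0.1]
grip_width: 0.798
```

```bash
python3 plan.py 435.7,-1.1,66,10.8,0.8 435.7,-1.1,36,10.8,0.8
```

```text
at [582.7  -3.4  67.5] yaw 10.8 tilt [ 2.1e-03 -3.0e-04 -1.0e+00] t 27.175 F [-0.3 -0.1  0.1] grip 0.798
[[[-0.82, -0.17, 0.01], [0, 0, 0.0], 0.8], [[-0.82, -0.17, 0.01], [0, 0, 0.0], 0.8], [[-0.82, -0.17, 0.01], [0, 0, 0.0], 0.8], [[-0.82, -0.17, 0.01], [0, 0, 0.0], 0.8], [[-0.83, -0.17, 0.01], [0, 0, 0.0], 0.8]]
[[[-0.82, -0.17, 0.01], [0, 0, 0.0], 0.8], [[-0.83, -0.17, 0.0], [0, 0, 0.0], 0.8], [[0.0, -0.0, 0.6], [0, 0, 0.0], 0.8], [[0.0, -0.0, 0.6], [0, 0, 0.0], 0.8]]
```

Request:
move_arm(moves=[[[-0.82, -0.17, 0.01], [0, 0, 0], 0.8], [[-0.82, -0.17, 0.01], [0, 0, 0], 0.8], [[-0.82, -0.17, 0.01], [0, 0, 0], 0.8], [[-0.82, -0.17, 0.01], [0, 0, 0], 0.8], [[-0.83, -0.17, 0.01], [0, 0, 0], 0.8]])

```text
clock: 27.8
position: [0.476, -0.0018, 0.0645]
ee_rot: [0.996, 0.094, -0.0, -0.0]
ft_force: [-0.1, 0.3, -0.6]
grip_width: 0.801
```

Request:
move_arm(moves=[[[-0.82, -0.17, 0.01], [0, 0, 0], 0.8], [[-0.83, -0.17, 0], [0, 0, 0], 0.8], [[0, 0, 0.6], [0, 0, 0], 0.8], [[0, 0, 0.6], [0, 0, 0], 0.8], [[0, 0, 0], [0, 0, 0], 0.8]])

```text
clock: 28.42
position: [0.4343, -0.0009, 0.0332]
ee_rot: [0.996, 0.094, -0.001, -0.001]
ft_force: [0.7, 0.2, -0.2]
grip_width: 0.8
```

```bash
python3 plan.py 435.7,-1.1,5,10.8,0.8,3
```

```text
at [434.3  -0.9  33.2] yaw 10.8 tilt [-0.0029  0.001  -1.    ] t 28.425 F [ 0.7  0.2 -0.2] grip 0.8
[[[0.02, 0.01, 0.38], [0, 0, 0.0], 0.8], [[0.02, 0.0, 0.37], [0, 0, 0.0], 0.8], [[0.01, 0.01, 0.38], [0, 0, 0.0], 0.8]]
```

Request:
move_arm(moves=[[[0.02, 0, 0.4], [0, 0, 0], 0.8], [[0.02, 0, 0.4], [0, 0, 0], 0.8], [[0, 0, 0.33], [0, 0, 0], 0.8], [[0, 0, 0], [0, 0, 0], 0.8]])

```text
clock: 28.92
position: [0.4355, -0.0009, 0.0059]
ee_rot: [0.996, 0.094, -0.001, -0.0]
ft_force: [-0.1, -0.4, -0.3]
grip_width: 0.798
```

Request:
move_arm(moves=[[[0, 0, 0], [0, 0, 0], 0], [[0, 0, 0], [0, 0, 0], 0], [[0, 0, 0], [0, 0, 0], 0], [[0, 0, 0], [0, 0, 0], 0], [[0, 0, 0], [0, 0, 0], 0]])

```text
clock: 29.55
position: [0.4363, -0.001, 0.0072]
ee_rot: [0.996, 0.094, 0.0, 0.0]
ft_force: [-2.1, 0.2, 5.7]
grip_width: 0.499
```

Request:
move_arm(moves=[[[0, 0, -0.3], [0, 0, 0], 0], [[0, 0, -0.6], [0, 0, 0], 0], [[0, 0, -0.7], [0, 0, 0], 0], [[0, 0, -0.4], [0, 0, 0], 0], [[0, 0, 0], [0, 0, 0], 0]])

```text
clock: 30.18
position: [0.4366, -0.0011, 0.0575]
ee_rot: [0.996, 0.094, 0.001, 0.0]
ft_force: [0.0, -0.6, -1.8]
grip_width: 0.502
```

```bash
python3 - <<'E'
from h import *
a=camera("scene")[150:350,240:440]
cv2.imwrite("pics/g3.png",cv2.resize(a,(500,500))[:,:,::-1])
E
python3 plan.py 598,-199.3,58,2.3,0
```

```text
at [436.2  -1.1  56.8] yaw 10.8 tilt [ 8.e-04 -5.e-04 -1.e+00] t 30.225 F [-0.8  0.2 -1.6] grip 0.502
[[[0.44, 0.82, -0.0], [0, 0, 0.8], 0.0], [[0.45, 0.81, -0.0], [0, 0, 0.8], 0.0], [[0.47, 0.81, -0.01], [0, 0, 0.8], 0.0], [[0.48, 0.8, -0.0], [0, 0, 0.8], 0.0], [[0.49, 0.79, -0.01], [0, 0, 0.8], 0.0]]
[[[0.5, 0.78, -0.0], [0, 0, 0.8], 0.0], [[0.51, 0.78, -0.01], [0, 0, 0.7], 0.0], [[0.52, 0.77, -0.0], [0, 0, 0.8], 0.0], [[0.53, 0.77, -0.01], [0, 0, 0.7], 0.0], [[0.54, 0.76, -0.0], [0, 0, 0.8], 0.0]]
[[[0.54, 0.75, -0.01], [0, 0, 0.7], 0.0]]
```

View pics/g3.png

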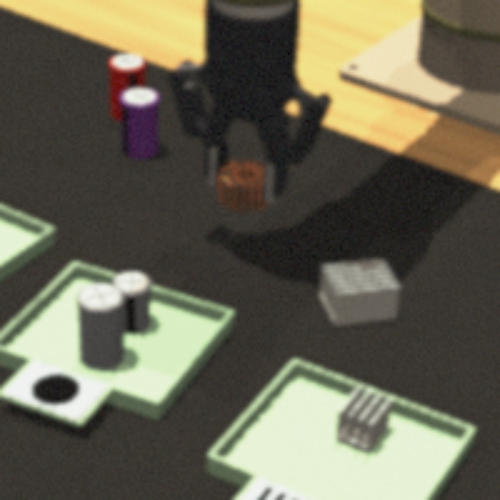

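Both capacitors stand in the disc tray and the coil is held level. On to the ring tray; contact should come at TCP z ≈ 10 mm.

Request:
move_arm(moves=[[[0.44, 0.82, 0], [0, 0, 0.8], 0], [[0.45, 0.81, 0], [0, 0, 0.8], 0], [[0.47, 0.81, 0], [0, 0, 0.8], 0], [[0.48, 0.8, 0], [0, 0, 0.8], 0], [[0.49, 0.79, 0], [0, 0, 0.8], 0]])

```text
clock: 30.85
position: [0.5104, -0.0932, 0.0559]
ee_rot: [0.998, 0.058, -0.0, -0.0]
ft_force: [-0.2, 0.2, -1.1]
grip_width: 0.499
```

Request:
move_arm(moves=[[[0.5, 0.78, 0], [0, 0, 0.8], 0], [[0.51, 0.78, 0], [0, 0, 0.7], 0], [[0.52, 0.77, 0], [0, 0, 0.8], 0], [[0.53, 0.77, 0], [0, 0, 0.7], 0], [[0.54, 0.76, 0], [0, 0, 0.8], 0]])

```text
clock: 31.48
position: [0.5837, -0.1836, 0.0555]
ee_rot: [1.0, 0.025, -0.001, 0.0]
ft_force: [0.0, -0.2, -0.6]
grip_width: 0.502
```

Request:
move_arm(moves=[[[0.54, 0.75, 0], [0, 0, 0.7], 0], [[0, 0, 0.5], [0, 0, 0], 0], [[0, 0, 0.5], [0, 0, 0], 0], [[0, 0, 0.3], [0, 0, 0], 0], [[0, 0, 0], [0, 0, 0], 0]])

```text
clock: 32.1
position: [0.5971, -0.1986, 0.0231]
ee_rot: [1.0, 0.021, -0.001, -0.0]
ft_force: [-0.4, 0.0, -0.7]
grip_width: 0.5
```

Request:
move_arm(moves=[[[0, 0, 0.2], [0, 0, 0], 0], [[0, 0, 0.15], [0, 0, 0], 0], [[0, 0, 0.08], [0, 0, 0], 0], [[0, 0, 0.03], [0, 0, 0], 0], [[0, 0, 0], [0, 0, 0], 0]])

```text
clock: 32.72
position: [0.5978, -0.1992, 0.0127]
ee_rot: [1.0, 0.02, 0.0, 0.0]
ft_force: [0.8, 0.9, -0.4]
grip_width: 0.5
```

Request:
move_arm(moves=[[[0, 0, 0.03], [0, 0, 0], 0], [[0, 0, 0], [0, 0, 0], 0]])

```text
clock: 32.98
position: [0.5978, -0.1992, 0.0118]
ee_rot: [1.0, 0.02, 0.0, 0.0]
ft_force: [0.1, -0.8, -1.8]
grip_width: 0.502
```

Request:
move_arm(moves=[[[0, 0, 0.03], [0, 0, 0], 0], [[0, 0, 0.03], [0, 0, 0], 0], [[0, 0, 0], [0, 0, 0], 0]])

```text
clock: 33.35
position: [0.5978, -0.1992, 0.0104]
ee_rot: [1.0, 0.02, 0.0, 0.0]
ft_force: [-1.3, 0.0, -0.2]
grip_width: 0.501
```

Request:
move_arm(moves=[[[0, 0, 0.02], [0, 0, 0], 0], [[0, 0, 0], [0, 0, 0], 0]])

```text
clock: 33.6
position: [0.5978, -0.1992, 0.0103]
ee_rot: [1.0, 0.02, 0.0, 0.0]
ft_force: [-3.0, 0.6, 5.4]
grip_width: 0.504
```

Request:
move_arm(moves=[[[0, 0, 0], [0, 0, 0], 0.75], [[0, 0, 0], [0, 0, 0], 0.75], [[0, 0, 0], [0, 0, 0], 0.75], [[0, 0, -0.3], [0, 0, 0], 0.75], [[0, 0, -0.7], [0, 0, 0], 0.75]])

```text
clock: 34.22
position: [0.5973, -0.1991, 0.0352]
ee_rot: [1.0, 0.02, -0.001, -0.0]
ft_force: [0.1, 0.6, -0.1]
grip_width: 0.75
```

Request:
move_arm(moves=[[[0, 0, -0.9], [0, 0, 0], 0.75], [[0, 0, -0.9], [0, 0, 0], 0.75], [[0, 0, -0.6], [0, 0, 0], 0.75], [[0, 0, 0], [0, 0, 0], 0.75]])

```text
clock: 34.72
position: [0.5986, -0.1994, 0.0965]
ee_rot: [1.0, 0.02, 0.001, 0.001]
ft_force: [0.4, 0.1, -0.1]
grip_width: 0.748
```

```bash
python3 plan.py 448.6,125.3,90,-39.6,0.75 448.6,125.3,45,-39.6,0.75
```

```text
at [ 598.6 -199.4   96.5] yaw 2.3 tilt [ 0.0025 -0.001  -1.    ] t 34.725 F [ 0.4  0.1 -0.1] grip 0.748
[[[-0.36, -0.88, 0.02], [0, 0, 2.8], 0.75], [[-0.41, -0.86, 0.02], [0, 0, 2.8], 0.75], [[-0.45, -0.84, 0.02], [0, 0, 2.8], 0.75], [[-0.49, -0.82, 0.02], [0, 0, 2.8], 0.75], [[-0.53, -0.79, 0.02], [0, 0, 2.8], 0.75]]
[[[-0.57, -0.77, 0.02], [0, 0, 2.8], 0.75], [[-0.6, -0.74, 0.02], [0, 0, 2.8], 0.75], [[-0.64, -0.71, 0.02], [0, 0, 2.8], 0.75], [[-0.67, -0.68, 0.01], [0, 0, 2.8], 0.75], [[-0.71, -0.64, 0.02], [0, 0, 2.8], 0.75]]
[[[-0.74, -0.61, 0.01], [0, 0, 2.8], 0.75], [[-0.76, -0.57, 0.02], [0, 0, 2.8], 0.75], [[-0.79, -0.53, 0.01], [0, 0, 2.8], 0.75], [[-0.82, -0.49, 0.02], [0, 0, 2.8], 0.75], [[-0.84, -0.45, 0.01], [0, 0, 2.7], 0.75]]
[[[0.0, -0.0, 0.9], [0, 0, 0.0], 0.75], [[0.0, -0.0, 0.9], [0, 0, 0.0], 0.75]]
```

Request:
move_arm(moves=[[[-0.36, -0.88, 0.02], [0, 0, 2.8], 0.75], [[-0.41, -0.86, 0.02], [0, 0, 2.8], 0.75], [[-0.45, -0.84, 0.02], [0, 0, 2.8], 0.75], [[-0.49, -0.82, 0.02], [0, 0, 2.8], 0.75], [[-0.53, -0.79, 0.02], [0, 0, 2.8], 0.75]])

```text
clock: 35.35
position: [0.5468, -0.0904, 0.0914]
ee_rot: [0.995, -0.103, -0.001, -0.0]
ft_force: [-0.4, -0.1, 0.1]
grip_width: 0.752
```

Request:
move_arm(moves=[[[-0.57, -0.77, 0.02], [0, 0, 2.8], 0.75], [[-0.6, -0.74, 0.02], [0, 0, 2.8], 0.75], [[-0.64, -0.71, 0.02], [0, 0, 2.8], 0.75], [[-0.67, -0.68, 0.01], [0, 0, 2.8], 0.75], [[-0.71, -0.64, 0.02], [0, 0, 2.8], 0.75]])

```text
clock: 35.98
position: [0.4969, 0.0179, 0.0893]
ee_rot: [0.975, -0.223, -0.001, 0.0]
ft_force: [0.4, 0.6, 0.1]
grip_width: 0.752
```

Request:
move_arm(moves=[[[-0.74, -0.61, 0.01], [0, 0, 2.8], 0.75], [[-0.76, -0.57, 0.02], [0, 0, 2.8], 0.75], [[-0.79, -0.53, 0.01], [0, 0, 2.8], 0.75], [[-0.82, -0.49, 0.02], [0, 0, 2.8], 0.75], [[-0.84, -0.45, 0.01], [0, 0, 2.7], 0.75]])

```text
clock: 36.6
position: [0.4528, 0.1089, 0.0846]
ee_rot: [0.947, -0.321, -0.002, 0.004]
ft_force: [0.3, -0.4, -0.5]
grip_width: 0.753
```

Request:
move_arm(moves=[[[0, 0, 0.9], [0, 0, 0], 0.75], [[0, 0, 0.9], [0, 0, 0], 0.75], [[0, 0, 0], [0, 0, 0], 0.75]])

```text
clock: 36.98
position: [0.4519, 0.1074, 0.0386]
ee_rot: [0.947, -0.322, -0.003, 0.006]
ft_force: [0.2, 0.1, -0.3]
grip_width: 0.751
```

```bash
python3 plan.py 448.6,125.3,6,-39.6,0.75,4
```

```text
at [451.9 107.4  38.6] yaw -37.5 tilt [-0.0099 -0.0086 -0.9999] t 36.975 F [ 0.2  0.1 -0.3] grip 0.751
[[[-0.13, -0.12, 0.33], [0, 0, 0.5], 0.75], [[-0.14, -0.12, 0.32], [0, 0, 0.5], 0.75], [[-0.14, -0.12, 0.33], [0, 0, 0.5], 0.75], [[-0.14, -0.12, 0.32], [0, 0, 0.6], 0.75]]
```

```bash
python3 -c "
from h import *
print(get_obs()['joint_pos'].round(3))"
```

```text
[-0.187  0.212 -0.16   2.058  0.049  0.887 -2.601]
```

Joint 7 is at its limit, so I use the half-turn grasp instead: yaw 140.4°.

```bash
python3 plan.py 451.9,107.4,75,-10,0.75,4 448.6,125.3,75,140.4,0.75
```

```text
at [451.9 107.4  38.6] yaw -37.5 tilt [-0.0099 -0.0086 -0.9999] t 36.975 F [ 0.2  0.1 -0.3] grip 0.751
[[[0.0, 0.0, -0.36], [0, 0, -6.9], 0.75], [[0.0, 0.0, -0.37], [0, 0, -6.9], 0.75], [[0.0, 0.0, -0.36], [0, 0, -6.9], 0.75], [[0.0, 0.0, -0.37], [0, 0, -6.8], 0.75], [[-0.02, -0.04, 0.0], [0, 0, -9.4], 0.75]]
[[[-0.01, -0.04, 0.0], [0, 0, -9.4], 0.75], [[-0.0, -0.05, 0.0], [0, 0, -9.4], 0.75], [[0.01, -0.04, 0.0], [0, 0, -9.4], 0.75], [[0.01, -0.04, 0.0], [0, 0, -9.4], 0.75], [[0.02, -0.04, 0.0], [0, 0, -9.4], 0.75]]
[[[0.03, -0.04, 0.0], [0, 0, -9.4], 0.75], [[0.03, -0.03, 0.0], [0, 0, -9.4], 0.75], [[0.04, -0.03, 0.0], [0, 0, -9.4], 0.75], [[0.04, -0.02, 0.0], [0, 0, -9.4], 0.75], [[0.04, -0.01, 0.0], [0, 0, -9.4], 0.75]]
[[[0.05, -0.01, 0.0], [0, 0, -9.4], 0.75], [[0.05, 0.0, 0.0], [0, 0, -9.4], 0.75], [[0.04, 0.01, 0.0], [0, 0, -9.4], 0.75], [[0.04, 0.02, 0.0], [0, 0, -9.4], 0.75], [[0.04, 0.03, 0.0], [0, 0, -9.4], 0.75]]
```

Request:
move_arm(moves=[[[0, 0, -0.6], [0, 0, 0], 0.75], [[0, 0, -0.6], [0, 0, 0], 0.75], [[0, 0, 0], [0, 0, -6], 0.75], [[0, 0, 0], [0, 0, -9], 0.75], [[0, 0, 0], [0, 0, -10], 0.75]])

```text
clock: 37.6
position: [0.4548, 0.1079, 0.0724]
ee_rot: [0.994, -0.107, -0.001, 0.004]
ft_force: [0.7, 0.9, 0.5]
grip_width: 0.747
```

Request:
move_arm(moves=[[[0, 0, 0], [0, 0, -10], 0.75], [[0, 0, 0], [0, 0, -10], 0.75], [[0, 0, 0], [0, 0, -10], 0.75], [[0, 0, 0], [0, 0, -10], 0.75], [[0, 0, 0], [0, 0, -10], 0.75]])

```text
clock: 38.22
position: [0.4547, 0.1079, 0.0723]
ee_rot: [0.946, 0.323, -0.003, 0.003]
ft_force: [-0.8, 0.2, 0.6]
grip_width: 0.749
```

Request:
move_arm(moves=[[[0, 0, 0], [0, 0, -10], 0.75], [[0, 0, 0], [0, 0, -10], 0.75], [[0, 0, 0], [0, 0, -10], 0.75], [[0, 0, 0], [0, 0, -10], 0.75], [[0, 0, 0], [0, 0, -10], 0.75]])

```text
clock: 38.85
position: [0.4548, 0.1078, 0.0723]
ee_rot: [0.721, 0.693, -0.004, 0.001]
ft_force: [0.6, -0.4, -0.2]
grip_width: 0.751
```

```bash
python3 plan.py 448.6,125.3,70,140.4,0.75 448.6,125.3,45,140.4,0.75
```

```text
at [454.8 107.8  72.3] yaw 87.7 tilt [-0.0034 -0.0071 -1.    ] t 38.85 F [ 0.6 -0.4 -0.2] grip 0.751
[[[0.11, -0.05, 0.02], [0, 0, -8.8], 0.75], [[0.12, -0.03, 0.01], [0, 0, -8.8], 0.75], [[0.12, -0.01, 0.02], [0, 0, -8.8], 0.75], [[0.12, 0.01, 0.01], [0, 0, -8.8], 0.75], [[0.12, 0.03, 0.02], [0, 0, -8.7], 0.75]]
[[[0.12, 0.06, 0.01], [0, 0, -8.8], 0.75], [[-0.0, -0.0, 0.5], [0, 0, 0.0], 0.75], [[-0.0, -0.0, 0.5], [0, 0, 0.0], 0.75]]
```

Request:
move_arm(moves=[[[0.11, -0.05, 0.02], [0, 0, -8.8], 0.75], [[0.12, -0.03, 0.01], [0, 0, -8.8], 0.75], [[0.12, -0.01, 0.02], [0, 0, -8.8], 0.75], [[0.12, 0.01, 0.01], [0, 0, -8.8], 0.75], [[0.12, 0.03, 0.02], [0, 0, -8.7], 0.75]])

```text
clock: 39.48
position: [0.4496, 0.1222, 0.0702]
ee_rot: [0.41, 0.912, -0.004, -0.0]
ft_force: [-0.2, -0.2, 0.1]
grip_width: 0.751
```

Request:
move_arm(moves=[[[0.12, 0.06, 0.01], [0, 0, -8.8], 0.75], [[0, 0, 0], [0, 0, 0], 0.75], [[0, 0, 0.5], [0, 0, 0], 0.75], [[0, 0, 0.3], [0, 0, 0], 0.75], [[0, 0, 0], [0, 0, 0], 0.75]])

```text
clock: 40.1
position: [0.447, 0.1251, 0.0471]
ee_rot: [0.341, 0.94, -0.005, -0.002]
ft_force: [0.2, -0.0, 1.0]
grip_width: 0.754
```

```bash
python3 plan.py 448.6,125.3,6,140.4,0.75,4
python3 - <<'E'
from h import *
o,M=tool(); z=M[:,2]; print("tilt fix deg",np.degrees(M.T@np.cross(z,[0,0,-1])).round(2),o["joint_pos"].round(2))
b=camera("top")[160:330,180:350]
cv2.imwrite("pics/g4.png",cv2.resize(b,(500,500))[:,:,::-1])
E
```

```text
at [447.  125.1  47.1] yaw 140.1 tilt [-0.0078 -0.0076 -0.9999] t 40.1 F [ 0.2 -0.   1. ] grip 0.754
[[[-0.01, 0.01, 0.41], [0, 0, -0.1], 0.75], [[-0.01, 0.01, 0.41], [0, 0, -0.1], 0.75], [[-0.01, 0.01, 0.41], [0, 0, -0.1], 0.75], [[-0.02, 0.02, 0.41], [0, 0, -0.0], 0.75]]
tilt fix deg [-0.62 -0.06 -0.  ] [ 0.05  0.22 -0.46  2.04  0.13  0.91  0.39]
```

View pics/g4.png

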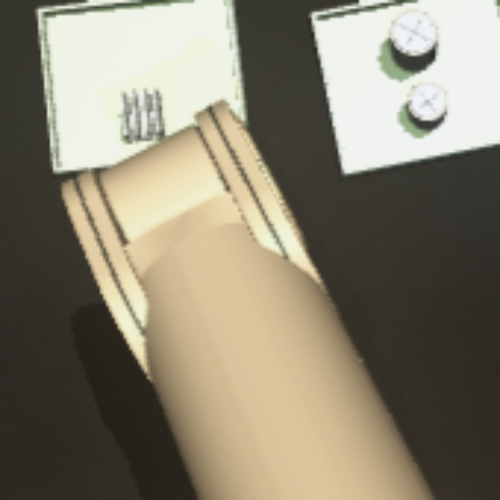

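The arm hides the large heatsink here. No contact force has shown, so it should be where it was measured.

Request:
move_arm(moves=[[[-0.01, 0.01, 0.4], [-0.5, 0, 0], 0.75], [[-0.01, 0.01, 0.4], [0, 0, 0], 0.75], [[-0.01, 0.01, 0.4], [0, 0, 0], 0.75], [[-0.02, 0.02, 0.4], [0, 0, 0], 0.75], [[0, 0, 0], [0, 0, 0], 0.75]])

```text
clock: 40.78
position: [0.4487, 0.1253, 0.0071]
ee_rot: [0.341, 0.94, -0.001, -0.001]
ft_force: [0.2, -0.1, 0.0]
grip_width: 0.748
```

Request:
move_arm(moves=[[[0, 0, 0], [0, 0, 0], 0], [[0, 0, 0], [0, 0, 0], 0], [[0, 0, 0], [0, 0, 0], 0], [[0, 0, 0], [0, 0, 0], 0], [[0, 0, 0], [0, 0, 0], 0]])

```text
clock: 41.4
position: [0.4497, 0.1255, 0.0084]
ee_rot: [0.341, 0.94, -0.0, 0.0]
ft_force: [-0.3, 0.3, 5.6]
grip_width: 0.44
```

Request:
move_arm(moves=[[[0, 0, -0.3], [0, 0, 0], 0], [[0, 0, -0.6], [0, 0, 0], 0], [[0, 0, -0.7], [0, 0, 0], 0], [[0, 0, -0.6], [0, 0, 0], 0], [[0, 0, 0], [0, 0, 0], 0]])

```text
clock: 42.02
position: [0.4503, 0.1256, 0.0645]
ee_rot: [0.341, 0.94, 0.0, 0.001]
ft_force: [0.2, 0.0, -0.7]
grip_width: 0.439
```

```bash
python3 - <<'E'
from h import *
a=camera("scene")[150:400,280:530]
cv2.imwrite("pics/g5.png",cv2.resize(a,(500,500))[:,:,::-1])
E
python3 plan.py 634,215,68,186.2,0
```

```text
at [449.7 125.4  63.6] yaw 140.1 tilt [ 1.e-03 -5.e-04 -1.e+00] t 42.075 F [-0.4 -0.  -0.5] grip 0.437
[[[-0.37, 0.83, -0.02], [0, 0, -5.1], 0.0], [[-0.45, 0.79, -0.02], [0, 0, -5.1], 0.0], [[-0.51, 0.75, -0.02], [0, 0, -5.1], 0.0], [[-0.58, 0.7, -0.02], [0, 0, -5.1], 0.0], [[-0.64, 0.65, -0.02], [0, 0, -5.1], 0.0]]
[[[-0.7, 0.59, -0.02], [0, 0, -5.1], 0.0], [[-0.74, 0.53, -0.02], [0, 0, -5.2], 0.0], [[-0.79, 0.46, -0.02], [0, 0, -5.1], 0.0], [[-0.83, 0.38, -0.02], [0, 0, -5.2], 0.0]]
```

View pics/g5.png

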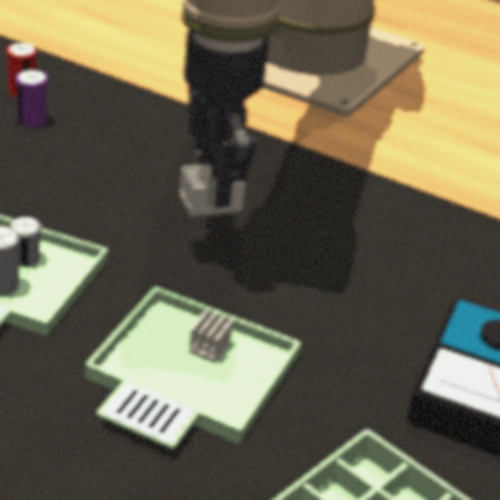

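The large heatsink is held level. Contact should come at TCP z ≈ 11.4 mm.

Request:
move_arm(moves=[[[-0.37, 0.83, -0.02], [0, 0, -5.1], 0], [[-0.45, 0.79, -0.02], [0, 0, -5.1], 0], [[-0.51, 0.75, -0.02], [0, 0, -5.1], 0], [[-0.58, 0.7, -0.02], [0, 0, -5.1], 0], [[-0.64, 0.65, -0.02], [0, 0, -5.1], 0]])

```text
clock: 42.7
position: [0.5517, 0.1752, 0.0645]
ee_rot: [0.124, 0.992, -0.001, -0.001]
ft_force: [-0.6, -0.4, -1.4]
grip_width: 0.436
```

Request:
move_arm(moves=[[[-0.7, 0.59, -0.02], [0, 0, -5.1], 0], [[-0.74, 0.53, -0.02], [0, 0, -5.2], 0], [[-0.79, 0.46, -0.02], [0, 0, -5.1], 0], [[-0.83, 0.38, -0.02], [0, 0, -5.2], 0], [[0, 0, 0], [0, 0, 0], 0]])

```text
clock: 43.32
position: [0.6339, 0.2155, 0.066]
ee_rot: [-0.055, 0.999, -0.0, -0.001]
ft_force: [-0.4, 0.1, -0.7]
grip_width: 0.435
```

```bash
python3 plan.py 634,215,25,186.2,0
python3 - <<'E'
from h import *
o,M=tool(); z=M[:,2]; print("tilt fix deg",np.degrees(M.T@np.cross(z,[0,0,-1])).round(2),o["joint_pos"].round(2))
E
```

```text
at [633.9 215.5  66. ] yaw -173.7 tilt [-1.9e-03 -1.0e-04 -1.0e+00] t 43.325 F [-0.4  0.1 -0.7] grip 0.435
[[[-0.0, -0.01, 0.82], [0, 0, 0.0], 0.0], [[-0.0, -0.01, 0.82], [0, 0, 0.1], 0.0]]
tilt fix deg [ 0.   -0.11  0.  ] [-0.02  0.62 -0.53  1.48  0.33  1.13  1.07]
```

Request:
move_arm(moves=[[[0, 0, 0.6], [0, 0, 0], 0], [[0, 0, 0.6], [0, 0, 0], 0], [[0, 0, 0.5], [0, 0, 0], 0], [[0, 0, 0.25], [0, 0, 0], 0], [[0, 0, 0], [0, 0, 0], 0]])

```text
clock: 43.95
position: [0.6333, 0.215, 0.0181]
ee_rot: [-0.054, 0.999, -0.0, -0.001]
ft_force: [-0.1, -0.2, -0.0]
grip_width: 0.435
```

Request:
move_arm(moves=[[[0, 0, 0.1], [0, 0, 0], 0], [[0, 0, 0.04], [0, 0, 0], 0], [[0, 0, 0], [0, 0, 0], 0]])

```text
clock: 44.32
position: [0.6337, 0.2151, 0.0153]
ee_rot: [-0.054, 0.999, -0.0, -0.0]
ft_force: [-0.6, 0.4, -0.9]
grip_width: 0.435
```

Request:
move_arm(moves=[[[0, 0, 0.06], [0, 0, 0], 0], [[0, 0, 0.04], [0, 0, 0], 0], [[0, 0, 0.03], [0, 0, 0], 0], [[0, 0, 0], [0, 0, 0], 0]])

```text
clock: 44.82
position: [0.6336, 0.215, 0.0118]
ee_rot: [-0.054, 0.999, -0.0, -0.0]
ft_force: [-0.5, -0.5, -0.2]
grip_width: 0.44
```

Request:
move_arm(moves=[[[0, 0, 0.03], [0, 0, 0], 0], [[0, 0, 0], [0, 0, 0], 0]])

```text
clock: 45.08
position: [0.6337, 0.2151, 0.0115]
ee_rot: [-0.054, 0.999, -0.0, -0.0]
ft_force: [-2.1, -1.2, 4.5]
grip_width: 0.437
```

Request:
move_arm(moves=[[[0, 0, 0], [0, 0, 0], 0.65], [[0, 0, 0], [0, 0, 0], 0.65], [[0, 0, 0], [0, 0, 0], 0.65], [[0, 0, -0.3], [0, 0, 0], 0.65], [[0, 0, -0.7], [0, 0, 0], 0.65]])

```text
clock: 45.7
position: [0.6332, 0.2149, 0.0364]
ee_rot: [-0.054, 0.999, -0.0, -0.001]
ft_force: [0.9, -0.1, 0.1]
grip_width: 0.651
```

Request:
move_arm(moves=[[[0, 0, -1], [0, 0, 0], 0.65], [[0, 0, -1], [0, 0, 0], 0.65], [[0, 0, -1], [0, 0, 0], 0.65], [[0, 0, -1], [0, 0, 0], 0.65], [[0.5, 0, -1], [0, 0, 0], 0.65]])

```text
clock: 46.32
position: [0.6217, 0.2138, 0.1634]
ee_rot: [-0.054, 0.999, -0.0, 0.001]
ft_force: [-0.6, 0.5, 0.4]
grip_width: 0.648
```

Request:
move_arm(moves=[[[1, 0, 0], [0, 0, 0], 0.65], [[1, 0, 0], [0, 0, 0], 0.65], [[1, 0, 0], [0, 0, 0], 0.65], [[1, 0, 0], [0, 0, 0], 0.65], [[1, 0, 0], [0, 0, 0], 0.65]])

```text
clock: 46.95
position: [0.4964, 0.2004, 0.1625]
ee_rot: [-0.055, 0.999, -0.0, 0.001]
ft_force: [0.0, 0.5, -0.5]
grip_width: 0.649
```

Request:
move_arm(moves=[[[1, 0, 0], [0, 0, 0], 0.65], [[0.6, 0, 0], [0, 0, 0], 0.65], [[0, 0, 0], [0, 0, 0], 0.65], [[0, 0, 0], [0, 0, 0], 0.65]])

```text
clock: 47.45
position: [0.4581, 0.1959, 0.1616]
ee_rot: [-0.054, 0.999, -0.0, 0.0]
ft_force: [-0.8, 0.1, -0.6]
grip_width: 0.652
```

Run:
```python
from h import *
t=camera("top"); a=camera("scene")
cv2.imwrite("pics/f.png",np.vstack([cv2.resize(t[110:310,50:550],(750,300),interpolation=2),cv2.resize(a[150:390,140:540],(500,300))[:, :].copy() if 0 else cv2.resize(a[150:390,60:600],(750,300))])[:,:,::-1])
im0=cv2.imread("pics/top0.png")[:,:,::-1]
d=cv2.absdiff(t,im0).max(2)
print("spool diff",np.percentile(d[220:255,500:545],99),"meter diff",np.percentile(d[205:285,95:160],99),get_obs()["clock"])
```

```text
spool diff 2.0 meter diff 214.0 47.55
```

View pics/f.png

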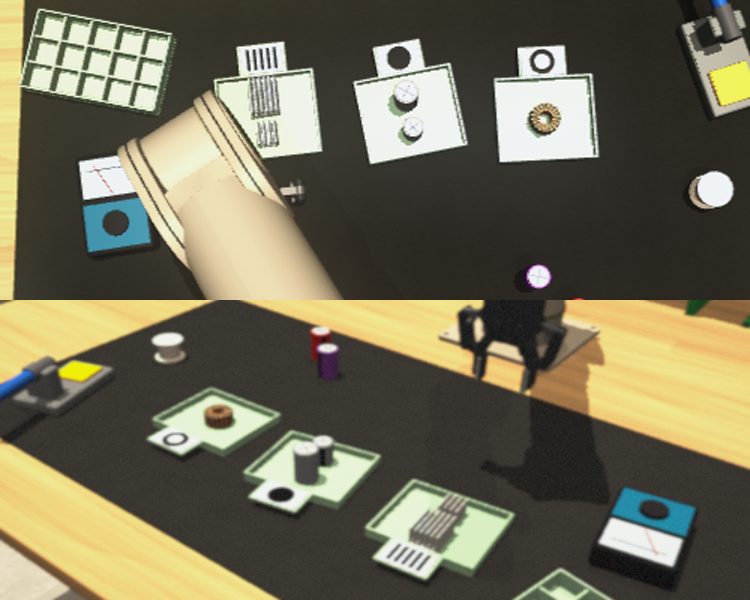

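All five parts are in the right trays, upright and apart. The meter difference in the top view comes from the arm covering it, so I check the meter in the scene view and then hand in.

Run:
```python
from h import *
d=cv2.absdiff(camera("scene"),cv2.imread("pics/scene0.png")[:,:,::-1].copy()).max(2)
print("meter scene diff 50/95/99%",np.percentile(d[298:375,485:562],[50,95,99]))
print(hand_in())
```

```text
meter scene diff 50/95/99% [ 5. 16. 25.]
the job is handed in; nothing more can be done
None
```

All five parts are sorted and the job is handed in at about 48 s of the 128 s allowed. Both capacitors stand in the disc tray, both heatsinks are fins-up in the bars tray, and the coil lies flat in the ring tray. I set each part down until the wrist felt the floor (about 4–10 N), then released it.

- **Last checks:** the final top and scene pictures showed every part upright, side by side and clear of the gripper. I checked this by eye and did not measure final positions from the images. The spool's pixels are unchanged from the start.
- **Disagreement:** the meter failed its pixel comparison in the top view because the arm covered it. In the scene view its pixels differed only slightly from the start (median difference 5 of 255), so it appears not to have moved.
- **One hitch:** joint 7 reached its limit on the way to the large heatsink and the arm stopped about 18 mm short. No contact force showed. I turned the tool half a turn and took the grasp from that side.

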